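# Set the pH electrodes to soak and start the soak timer

## Robot

A 6-joint arm with a two-finger parallel gripper is mounted at the origin on the work surface. World frame = base frame: x ahead of the robot, y to its left, z up, the work surface at z = 0. Lengths are in m, angles in rad, forces in N, time in s.
With the tool pointing down it reaches from about 0.3 to 0.95 m from the base axis. Payload 3.1 kg.
Tool frame: the origin (TCP) lies at the very end of the fingers, on their centre line; the grasp point (between the pads) lies 19 mm behind it; z points along the fingers, y is the line along which they close (so a half turn about z gives the same grasp; the last joint's range is limited). The gripper opens to 85 mm and grips with 20 to 120 N. Pads are 22 mm wide; open, the fingers measure 114 mm over their backs; the gripper's body (76 mm by 85 mm) begins 54 mm behind the grasp point. The pads swing forward as they close: fully open they stand 13 mm farther back than shut.
Start: joints at [-0.07, 0.308, 1.634, -0, 1.2, -0.07], TCP at [0.625, -0, 0.231] pointing down, gripper open.
Joint ranges: [-3.06, 3.06], [-0.79, 1.96], [0.05, 2.63], [-1.19, 4.34], [0.05, 2.64], [-2.94, 2.94]. Speed limits (rad/s): [2.79, 2.79, 3.14, 3.14, 3.14, 3.14].

## Interface

Orientations are given as a unit quaternion [w, x, y, z].
In Python, from station import read_state, viewer, r, cut_out, place_of gives the robot as it stands.
- The arm moves only by the tool servo_tool, never from a script. Its argument "steps" is one flat list of numbers, 7 for each row, row after row: the shift along the tool's x, y, z each as a share of 0.04 m, from -1 to 1, then the turn, a rotation vector about the tool's x, y, z each as a share of 5 degrees, from -1 to 1, then the opening, from 0 (shut) to 1 (fully open). A call has 1 to 20 rows; each row shifts and turns the commanded pose from where the row before left it, along the tool's axes as they then stand; what a row does not reach is not made up. A row lasts 1/12 s, in which the tool goes at most 41.7 mm and 7.16 degrees, less where a joint would pass 70% of its speed; a pose out of reach is approached as far as the arm can. A call with a number of a shift or a turn outside -1 to 1 is refused whole. A call with a gripper value outside its range is refused whole. The fingers move at their own pace and stop on an object; "grip_force" is the grip in N (left out, the last holds). Time passes only in rows, so rows that do not move let the fingers close. It gives the time, the measured TCP pose, the force, the opening and the grip force at its end, in the units of the state.
- read_state(): the state, without advancing time (a new reading comes with each control period).
- viewer.read_camera(name): name is "scene" or "side" or "wrist"; returns the picture (420x560x3 uint8, red, green, blue); there is no depth.
- viewer.get_calibration(name): a dict with "mtx" (3x3 intrinsics, pixels), "distortion" ([k1, k2, p1, p2, k3] as OpenCV has them; the pictures are not rectified), "world_to_cam" (4x4, takes a point from world to camera coordinates). Camera axes: x right, y down, z forward; pixel columns grow to the right and rows downward; lengths in m; the calibration is good to about 2 mm. A picture is of the moment at which its call begins: read the wrist's pose just before it. get_calibration takes no time and is no camera call; for the wrist camera it gives the pose at the moment of the call.
- r.sign_off(): hands the job in; it is judged then, once.
Trained networks look in the newest picture that a camera, given by its name, has taken for a name from the list of things; names that differ only in an ending like _2 or _b are one class to them, and where a whole thing is asked for, a point or a joint stands for the part that bears it (a point fixed in the world has none). Each returns a list of dicts, best first, with "confidence" (0 to 1); they miss things now and then, are a little off and sometimes report something else, mostly with a low value. They report only what shows in the picture. A call takes as long as a camera call. They do not tell look-alikes from the thing itself.
- cut_out(camera, query): "mask" (420x560 bool, what is visible of it) and "bbox" ([centre column, centre row, width, height] in pixels, round what is visible of it).
- place_of(camera, query): "centre" ([column, row] in pixels: a listed point, or the origin of a listed thing).
The state is a dict: "t": time; "joint_positions": joint angles; "qvel": joint speeds; "tau": joint torques, N m; "position": TCP position; "tool_rot": TCP orientation; "force": force on the tool from outside, world axes, zero at the start; "torque": the same for the moment, N m; "finger_gap": finger opening in m; "finger_force": force on a finger pad.
Only numpy, scipy, OpenCV 4.12 (cv2) and the standard library are available. Lean on these libraries where they do the work, as an engineer would, in place of code of your own. Each camera call takes 0.05 s, during which the arm holds its last target. There are 200 camera calls.

## Task

Take the dust cover off the soak block and lay it flat on the middle of the black plate; then push every electrode from the draining rack down into a vial of its own in the soak block, fully home so that its head sits on the deck. When all are home, pull the timer's sprung slide out until its pointer is level with the marker tab, never well past it, keep it there for a second, then let go and wait until it has run home; leave everything else on the bench where it is, and see that the cover still lies on the plate at the end.

Things in the scene. Friction and masses are not known exactly. Their poses are not given: they have to be found in the camera images.
- plate: black steel plate fixed flat on the bench, 100 (x) x 220 (y) x 6 mm, where the dust cover is to lie; origin at the centre of its underside, long side along its y
- block: fixed white soak block, 110 (x) x 180 (y) x 105 mm tall: a 20 mm thick flat deck over five upright glass vials in one straight row along its y, 34 mm apart; origin at the centre of its underside. The deck's top is 105 mm above the bench
- rack: fixed bright steel draining rack, 90 (x) x 180 (y) x 105 mm tall, a plate 5 mm thick with five 14 mm holes in a row along its y, 34 mm apart, in which the electrodes hang by their heads; origin at the centre of its underside
- cover: loose grey flat dust cover, 50 (x) x 160 (y) x 8 mm, 150 g, with an upright black round knob 24 mm across and 32 mm tall in its middle (knob top 40 mm above the underside); origin at the centre of its underside. At the start it lies on the deck of the soak block over the vial mouths
- timer: fixed grey pull-out soak timer: housing 100 x 80 x 75 mm tall, and before its front (-x) face a flat aluminium bed 150 mm long, 80 mm wide and 12 mm thick, on which a sprung slide runs out towards the timer's -x; origin at the centre of the housing's underside
- timer_slide (a joint): how far the timer's sprung slide is pulled out, in m: 0 is home, it grows towards the timer's own -x, end stop at 0.095. The spring pulls it home with 2.4 N plus 80 N/m, with damping of 50 N per m/s (it runs home in 1 to 2 s when let go)
- timer_knob (a point): centre of the top of the slide's upright black grip, a block 24 (x) x 26 (y) x 44 mm tall; its underside is 4 mm above the bed, its top 60 mm above the bench. There are 23 mm free between it and the housing when home
- timer_pointer (a point): outer end of the thin pointer bar on the slide's +y side, 20 mm behind the grip's centre (towards the housing); it moves with the slide; axes as the timer's
- timer_mark (a point): the marker tab on the +y edge of the timer's bed (4 x 10 x 14 mm, set by hand to the soak time, 45 to 70 mm out from the home pointer); this point lies at its inner edge; the pointer is at the mark when both have the same x in the timer's frame; axes as the timer's
- vial0 (a point): centre of vial mouth 1 of 5 in the soak block's deck, at deck height (105 mm), marked by a thin ring 29 mm across: a 12 mm round bore with a 1.5 mm chamfer. A stiff rubber plug inside, its top 50 to 58 mm down at the start, must be pushed down ahead of the electrode with about 6 N (it stays where pushed, and can go to 95 mm)
- vial1 (a point): centre of vial mouth 2 of 5 in the soak block's deck, at deck height (105 mm), marked by a thin ring 29 mm across: a 12 mm round bore with a 1.5 mm chamfer. A stiff rubber plug inside, its top 50 to 58 mm down at the start, must be pushed down ahead of the electrode with about 6 N (it stays where pushed, and can go to 95 mm)
- vial2 (a point): centre of vial mouth 3 of 5 in the soak block's deck, at deck height (105 mm), marked by a thin ring 29 mm across: a 12 mm round bore with a 1.5 mm chamfer. A stiff rubber plug inside, its top 50 to 58 mm down at the start, must be pushed down ahead of the electrode with about 6 N (it stays where pushed, and can go to 95 mm)
- vial3 (a point): centre of vial mouth 4 of 5 in the soak block's deck, at deck height (105 mm), marked by a thin ring 29 mm across: a 12 mm round bore with a 1.5 mm chamfer. A stiff rubber plug inside, its top 50 to 58 mm down at the start, must be pushed down ahead of the electrode with about 6 N (it stays where pushed, and can go to 95 mm)
- vial4 (a point): centre of vial mouth 5 of 5 in the soak block's deck, at deck height (105 mm), marked by a thin ring 29 mm across: a 12 mm round bore with a 1.5 mm chamfer. A stiff rubber plug inside, its top 50 to 58 mm down at the start, must be pushed down ahead of the electrode with about 6 N (it stays where pushed, and can go to 95 mm)
- probe0: electrode (may be absent): straight grey rod 10 mm thick and 90 mm long with a tapered tip, under a black round head 22 mm across and 38 mm tall; 40 g; all are alike. Origin on the axis at the lower tip, 90 mm below the shoulder (underside of the head); z points up through the head. Fully home its tip is 90 mm below the deck. At the start it hangs upright in the draining rack
- probe1: electrode (may be absent): straight grey rod 10 mm thick and 90 mm long with a tapered tip, under a black round head 22 mm across and 38 mm tall; 40 g; all are alike. Origin on the axis at the lower tip, 90 mm below the shoulder (underside of the head); z points up through the head. Fully home its tip is 90 mm below the deck. At the start it hangs upright in the draining rack
- probe2: electrode (may be absent): straight grey rod 10 mm thick and 90 mm long with a tapered tip, under a black round head 22 mm across and 38 mm tall; 40 g; all are alike. Origin on the axis at the lower tip, 90 mm below the shoulder (underside of the head); z points up through the head. Fully home its tip is 90 mm below the deck. At the start it hangs upright in the draining rack
- probe3: electrode (may be absent): straight grey rod 10 mm thick and 90 mm long with a tapered tip, under a black round head 22 mm across and 38 mm tall; 40 g; all are alike. Origin on the axis at the lower tip, 90 mm below the shoulder (underside of the head); z points up through the head. Fully home its tip is 90 mm below the deck. At the start it hangs upright in the draining rack
- probe4: electrode (may be absent): straight grey rod 10 mm thick and 90 mm long with a tapered tip, under a black round head 22 mm across and 38 mm tall; 40 g; all are alike. Origin on the axis at the lower tip, 90 mm below the shoulder (underside of the head); z points up through the head. Fully home its tip is 90 mm below the deck. At the start it hangs upright in the draining rack
- jar: low amber jar, 52 mm across, 70 mm tall, not part of the job; origin at the centre of its underside
- beaker: glass beaker, 68 mm across, 85 mm tall, not part of the job; origin at the centre of its underside
- dish: shallow glass dish, 90 mm across, not part of the job; origin at the centre of its underside
- stopper: loose rubber stopper, 28 mm across and tall, not part of the job; origin at the centre of its underside
- flask: small amber bottle, 48 mm across, 90 mm tall, not part of the job; origin at the centre of its underside
Not all that is in view belongs to the job. There is more than one size of the plate; the job needs the larger.

How it is judged:
By the outcome, as a careful person would: the job done as asked, in the order asked, and still so for the second after the job is handed in, with the robot touching nothing.
Of probe0, probe1, probe2, probe3, probe4 only 3 to 5 are there at a start; the rules pass over those that are not, and their reading is None.
At some moment in a run one of cover may be knocked a few centimetres aside while the robot is not near it.
It also fails if it takes over 210 s, if anything falls off the work surface, if the arm or the gripper's body presses on something with over 40 N, if the wrist force passes 120 N, or if a joint passes its speed limit or range.

## Working session

There is one attempt and no reset: what is moved stays moved. The work goes in short steps, Python scripts to look and compute and a tool call to move; the robot and the scene stay as the last step left them, time stands still between calls to the robot, and variables do not carry over. Pictures are saved under pics/ and viewed, at most 14 in all, crops included, and the job is handed in when it is done.

Besides the shell and the picture viewer there is one more tool, called after "Emit:" in YAML: its name, and indented under it one key for each argument. servo_tool: Moves the arm, as the interface text tells. Its arguments: {"type":"object","properties":{"steps":{"type":"array","items":{"type":"number"}},"grip_force":{"type":"number"}},"required":["steps"]}

```bash
ls; mkdir -p pics; cat > h.py <<'E'
import numpy as np, cv2
from station import read_state, viewer, r, cut_out, place_of
def ray(cam,px,cal=None):
    c=cal or viewer.get_calibration(cam)
    K=np.array(c["mtx"]);d=np.array(c["distortion"]);T=np.array(c["world_to_cam"])
    u=cv2.undistortPoints(np.array([[px]],float),K,d)[0,0]
    R=T[:3,:3];return -R.T@T[:3,3], R.T@np.array([u[0],u[1],1.])
def at_z(cam,px,z,cal=None):
    o,v=ray(cam,px,cal);return o+v*(z-o[2])/v[2]
def proj(cam,p,cal=None):
    c=cal or viewer.get_calibration(cam);T=np.array(c["world_to_cam"])
    return cv2.projectPoints(np.array(p,float).reshape(-1,1,3),cv2.Rodrigues(T[:3,:3])[0],T[:3,3],np.array(c["mtx"]),np.array(c["distortion"]))[0][:,0]
def snap(cam,fn):
    im=viewer.read_camera(cam);cv2.imwrite("pics/"+fn,im[:,:,::-1]);return im
E
python3 - <<'E'
from h import *
np.set_printoptions(precision=3,suppress=True)
ims=[snap(c,c+"0.png") for c in("scene","side")]
cv2.imwrite("pics/both0.png",ims[0][:,:,::-1])
zs=dict(plate=0,block=0,rack=0,cover=.105,timer=0,timer_knob=.06,timer_pointer=None,timer_mark=None,vial0=.105,vial4=.105,probe0=.015,probe1=.015,jar=0,beaker=0,dish=0,stopper=0,flask=0)
for c in("scene","side"):
    print(c, np.linalg.inv(np.array(viewer.get_calibration(c)["world_to_cam"]))[:3,3])
    for n,z in zs.items():
        for o in place_of(c,n)[:6]:
            if o["confidence"]>.3: print(n,np.round(o["centre"],1),round(o["confidence"],2), at_z(c,o["centre"],z if z is not None else .03))
print(read_state())
E
```

```text
pics
scene [ 1.429 -0.497  0.751]
plate [328.2 181.8] 0.85 [ 0.236  0.276 -0.   ]
plate [306.2 218.1] 0.75 [0.406 0.095 0.   ]
block [373.  247.1] 0.64 [0.618 0.188 0.   ]
block [280.9 272.5] 0.52 [ 0.604 -0.088  0.   ]
block [376.3 213.7] 0.38 [0.48  0.301 0.   ]
rack [279.8 270.1] 0.75 [ 0.594 -0.086  0.   ]
cover [375.2 216.1] 0.88 [0.621 0.179 0.105]
timer [175.6 302.4] 0.7 [ 0.592 -0.356  0.   ]
timer [387.  213.1] 0.7 [0.491 0.332 0.   ]
timer_knob [166.3 260.8] 0.56 [ 0.507 -0.348  0.06 ]
timer_pointer [307.4 218. ] 0.68 [0.448 0.075 0.03 ]
timer_pointer [278.5 267.1] 0.32 [ 0.615 -0.1    0.03 ]
vial0 [365.6 220.6] 0.97 [0.628 0.144 0.105]
vial0 [394.8 211.5] 0.95 [0.625 0.24  0.105]
vial0 [352.8 223.8] 0.74 [0.626 0.106 0.105]
vial0 [377.3 216. ] 0.63 [0.623 0.185 0.105]
vial0 [389.  211.9] 0.57 [0.62  0.225 0.105]
vial4 [365.6 220.6] 0.97 [0.628 0.144 0.105]
vial4 [394.8 211.5] 0.95 [0.625 0.24  0.105]
vial4 [352.8 223.8] 0.74 [0.626 0.106 0.105]
vial4 [377.3 216. ] 0.63 [0.623 0.185 0.105]
vial4 [389.  211.9] 0.57 [0.62  0.225 0.105]
probe0 [304.5 261.9] 0.73 [ 0.609 -0.023
[... 2246 characters left out ...]
0.   ]
beaker [355.2 208.3] 0.95 [0.796 0.07  0.   ]
beaker [382.7 311.2] 0.69 [ 0.567 -0.302  0.   ]
dish [403.1 245.9] 0.76 [ 0.775 -0.146  0.   ]
stopper [307.2 297.4] 0.69 [ 0.46  -0.181  0.   ]
flask [201.5 199.8] 0.76 [0.446 0.355 0.   ]
{'t': 1.8, 'joint_positions': array([-0.07 ,  0.308,  1.634, -0.   ,  1.2  , -0.07 ]), 'qvel': array([ 0.   ,  0.001,  0.001, -0.   ,  0.001,  0.   ]), 'tau': array([ -0.   , -41.528, -27.707,  -0.   ,   0.001,   0.   ]), 'position': array([ 0.625, -0.   ,  0.231]), 'tool_rot': array([0.   , 0.707, 0.707, 0.   ]), 'force': array([-0.485,  0.208, -0.057]), 'torque': array([-0.032, -0.001, -0.039]), 'finger_force': 0.0, 'finger_gap': 0.08553068004576164}
```

View pics/scene0.png

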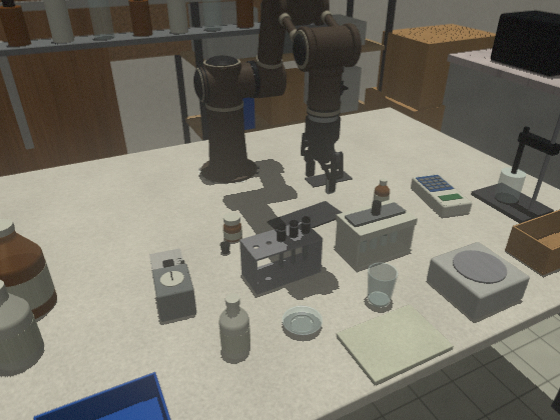

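View pics/side0.png

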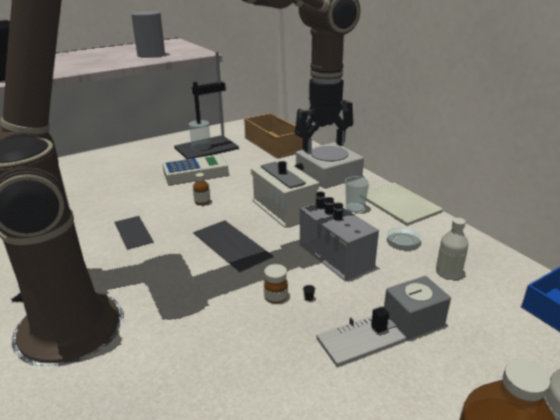

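The scene picture shows the rack at about (280,265) with 3 electrodes at its near-right end and the block with its cover at (375,215). There are two black plates, one at (306,217) and one at (328,180), and the timer is at (172,290). The plate at (306,217), which is (234,245) in the side picture, looks larger. I'll go over it and the block with the wrist camera.

Emit:
servo_tool:
  steps: [0, 0, -1, 0, 0, 0, 1, 0.5, -0.5, -1, 0, 0, 0, 1, 1, -1, -1, 0, 0, 0, 1, 1, -1, -1, 0, 0, 0, 1, 1, -0.5, -0.5, 0, 0, 0, 1, 0, 0, 0, 0, 0, 0, 1, 0, 0, 0, 0, 0, 0, 1, 0, 0, 0, 0, 0, 0, 1]

```text
t: 2.47
position: [0.5428, 0.099, 0.3702]
tool_rot: [0.0, 0.707, 0.707, -0.0]
force: [-0.2, 0.2, -0.4]
finger_gap: 0.0861
finger_force: 0.0
```

```bash
python3 - <<'E'
from h import *
np.set_printoptions(precision=3,suppress=True)
s=read_state();print(s["position"],s["tool_rot"],s["t"])
c=viewer.get_calibration("wrist");snap("wrist","w1.png")
print(np.linalg.inv(np.array(c["world_to_cam"]))[:3])
print(at_z("wrist",(280,210),0,c))
for n,z in dict(plate=.006,cover=.105,vial0=.105,block=0,rack=0,probe0=.015).items():
    for o in place_of("wrist",n)[:6]:
        if o["confidence"]>.3: print(n,np.round(o["centre"],1),round(o["confidence"],2), at_z("wrist",o["centre"],z,c))
for n,z in dict(plate=.006,cover=.105).items():
    for o in cut_out("wrist",n)[:2]:
        b=cv2.minAreaRect(np.argwhere(o["mask"])[:,::-1].astype(np.float32));P=np.array([at_z("wrist",p,z,c) for p in cv2.boxPoints(b)])
        print(n,round(o["confidence"],2),P.mean(0),np.linalg.norm(P[1]-P[0]),np.linalg.norm(P[2]-P[1]),P.tolist())
E
```

```text
[0.543 0.099 0.37 ] [ 0.     0.707  0.707 -0.   ] 2.4667
[[ 1.    -0.     0.001  0.542]
 [ 0.    -0.963 -0.271  0.167]
 [ 0.001  0.271 -0.963  0.513]]
[0.542 0.018 0.   ]
plate [196.1 163. ] 0.96 [0.416 0.093 0.006]
plate [42.3 23.1] 0.61 [0.223 0.281 0.006]
cover [343.2 104.5] 0.6 [0.615 0.175 0.105]
vial0 [345.5 161.6] 0.86 [0.621 0.109 0.105]
vial0 [354.5  34.1] 0.6 [0.624 0.249 0.105]
block [337.7 104.3] 0.61 [0.626 0.177 0.   ]
rack [318.7 271.3] 0.8 [ 0.607 -0.089  0.   ]
plate 0.76 [0.41  0.089 0.006] 0.0998236997025146 0.223364307422413 [[0.3501649141282619, 0.19279737843894984, 0.006000000000000005], [0.44878300633052387, 0.20826485763512043, 0.006000000000000005], [0.47621350279937535, -0.01340873504963433, 0.006000000000000005], [0.36516246078290066, -0.032863864519793146, 0.006000000000000005]]
plate 0.74 [0.22  0.257 0.006] 0.07035001122113635 0.10955535744061051 [[0.187316996722652, 0.30814114572567924, 0.006000000000000005], [0.25712691673177845, 0.31684167140711816, 0.006000000000000005], [0.25477229214614944, 0.20731162033892644, 0.006000000000000005], [0.18014390647903772, 0.19755438921008117, 0.006000000000000005]]
cover 0.63 [0.619 0.179 0.105] 0.16343362504609277 0.05041228920362688 [[0.5879821265927163, 0.0993902503746919, 0.10499999999999998], [0.5964597559370299, 0.26260385151260957, 0.10499999999999998], [0.6467289605436679, 0.258808331658086, 0.10499999999999998], [0.644429939317996, 0.09464806725814323, 0.10499999999999998]]
```

View pics/w1.png

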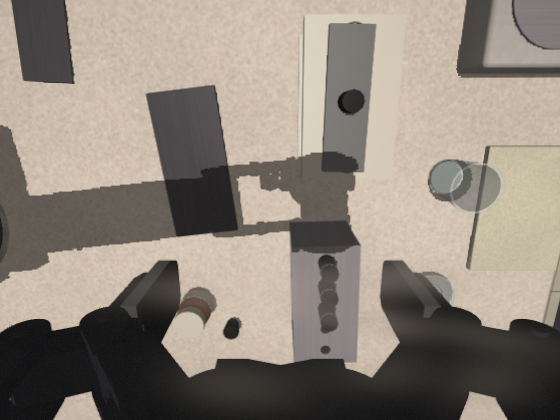

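The wrist view shows the larger plate with corners near (148,93), (214,86), (237,230) and (177,237); the smaller one is cut off at top left. The cover's knob is at (351,101), and the rack is at (325,290). The first plate measures 100×223 mm and the other 70×110 mm, so the first one fits the description. Next I'll refine the poses in the world plane and confirm with an enlarged crop.

```bash
cat >> h.py <<'E'
def rect(cam,mask,z,cal):
    m=mask.astype(np.uint8);cs=max(cv2.findContours(m,cv2.RETR_EXTERNAL,cv2.CHAIN_APPROX_NONE)[0],key=cv2.contourArea)[:,0]
    W=np.array([at_z(cam,p,z,cal)[:2] for p in cs.astype(float)])
    (cx,cy),(w,h),a=cv2.minAreaRect((W*1000).astype(np.float32))
    b=cv2.boxPoints(((cx,cy),(w,h),a));e=b[1]-b[0];f=b[2]-b[1];l=e if np.linalg.norm(e)>np.linalg.norm(f) else f
    l=l*np.sign(l[1]);return np.array([cx,cy]),(w,h),np.degrees(np.arctan2(-l[0],l[1]))
E
python3 - <<'E'
from h import *
np.set_printoptions(precision=4,suppress=True)
c=viewer.get_calibration("wrist");im=cv2.imread("pics/w1.png");viewer.read_camera("wrist")
for n,z in dict(plate=.006,cover=.113,block=.105,rack=.105).items():
    for o in cut_out("wrist",n)[:2]:
        print(n,round(o["confidence"],2),o["bbox"],rect("wrist",o["mask"],z,c))
P=[(148,93),(214,86),(237,230),(177,237)]
W=np.array([at_z("wrist",p,.006,c) for p in P]);print("platecorn",W.mean(0),W)
P=[(333,24),(376,24),(364,172),(323,170)]
W=np.array([at_z("wrist",p,.113,c) for p in P]);print("covcorn",W.mean(0),W)
P=[(305,14),(405,15),(395,178),(301,178)]
W=np.array([at_z("wrist",p,.105,c) for p in P]);print("deck",W.mean(0),W)
print("knob",at_z("wrist",(351,101),.145,c))
P=[(290,222),(353,222),(360,360),(292,360)];print("rack",np.array([at_z("wrist",p,.105,c) for p in P]))
cv2.imwrite("pics/crop1.png",cv2.resize(im[0:250,120:420],None,fx=2.4,fy=2.4,interpolation=cv2.INTER_CUBIC))
E
```

```text
plate 0.89 [43.1, 40.6, 58.6, 79.6] (array([219.4957, 258.5739]), (103.56729888916016, 71.94579315185547), np.float32(-2.27082))
plate 0.56 [193.2, 161.2, 89.0, 156.8] (array([413.0545,  89.5628]), (102.21640014648438, 222.09640502929688), np.float32(6.871765))
cover 0.89 [347.6, 96.9, 55.9, 147.6] (array([618.2283, 178.0662]), (158.87464904785156, 52.62385177612305), np.float32(-0.83615553))
cover 0.68 [330.2, 295.1, 17.6, 19.4] (array([605.5426, -65.8949]), (23.079818725585938, 39.89759063720703), np.float32(14.943989))
block 0.91 [353.1, 96.3, 112.3, 165.8] (array([620.887 , 179.3177]), (116.22686004638672, 179.467041015625), np.float32(0.22767255))
rack 0.53 [466.6, 185.4, 72.9, 57.1] (array([771.5115,  84.7962]), (63.33964538574219, 95.41157531738281), np.float32(57.598656))
platecorn [0.4138 0.0888 0.006 ] [[ 0.3548  0.1926  0.006 ]
 [ 0.449   0.2019  0.006 ]
 [ 0.4737 -0.0137  0.006 ]
 [ 0.3776 -0.0254  0.006 ]]
covcorn [0.6198 0.1775 0.113 ] [[0.5988 0.2563 0.113 ]
 [0.6445 0.2562 0.113 ]
 [0.6424 0.0974 0.113 ]
 [0.5934 0.0999 0.113 ]]
deck [0.6243 0.1779 0.105 ] [[0.5694 0.2679 0.105 ]
 [0.6771 0.2666 0.105 ]
 [0.6827 0.0886 0.105 ]
 [0.5679 0.0888 0.105 ]]
knob [0.616  0.1773 0.145 ]
rack [[ 0.5548  0.0322  0.105 ]
 [ 0.6347  0.0321  0.105 ]
 [ 0.6564 -0.1759  0.105 ]
 [ 0.559  -0.1759  0.105 ]]
```

View pics/crop1.png

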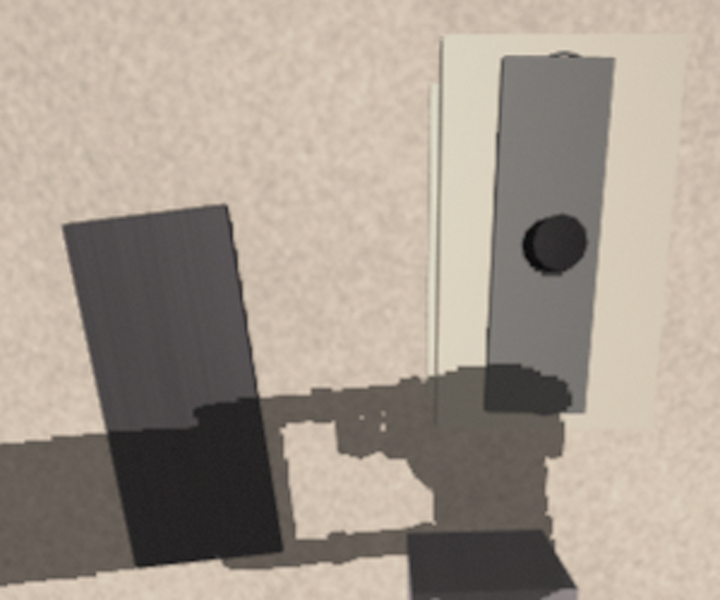

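The crop confirms it: the large plate is at (145..280, 205..565), the cover with its knob is at (555,243), and a vial ring peeks out at the cover's top edge. Now I'll grasp the knob.

Emit:
servo_tool:
  steps: [0.66, 0.625, 0, 0, 0, 0, 1, 0.66, 0.625, 0, 0, 0, 0, 1, 0.655, 0.625, 0, 0, 0, 0, 1, 0, 0, 0.9, 0, 0, 0, 0.7, 0, 0, 0.9, 0, 0, 0, 0.7, 0, 0, 0.9, 0, 0, 0, 0.7, 0, 0, 0.9, 0, 0, 0, 0.7, 0, 0, 0.9, 0, 0, 0, 0.7, 0, 0, 0.9, 0, 0, 0, 0.7, 0, 0, 0.6, 0, 0, 0, 0.7, 0, 0, 0.15, 0, 0, 0, 0.7, 0, 0, 0.15, 0, 0, 0, 0.7, 0, 0, 0, 0, 0, 0, 0, 0, 0, 0, 0, 0, 0, 0, 0, 0, 0, 0, 0, 0, 0, 0, 0, 0, 0, 0, 0, 0, 0, 0, 0, 0, 0, 0, 0]
  grip_force: 50

```text
t: 4.58
position: [0.62, 0.1786, 0.1213]
tool_rot: [0.001, 0.707, 0.707, 0.002]
force: [-0.6, 0.6, 5.4]
finger_gap: 0.0224
finger_force: 49.7
```

Emit:
servo_tool:
  steps: [0, 0, -0.3, 0, 0, 0, 0, 0, 0, -0.7, 0, 0, 0, 0, 0, 0, -0.7, 0, 0, 0, 0, 0, 0, -0.5, 0, 0, 0, 0, -0.32, -0.74, 0, 0, 0, 0, 0, -0.32, -0.74, 0, 0, 0, 0, 0, -0.32, -0.74, 0, 0, 0, 0, 0, -0.32, -0.74, 0, 0, 0, 0, 0, -0.32, -0.74, 0, 0, 0, 0, 0, -0.32, -0.74, 0, 0, 0, 0, 0, -0.32, -0.74, 0, 0, 0, 0, 0, 0, 0, 0, 0, 0, -0.75, 0, 0, 0, 0, 0, 0, -0.75, 0, 0, 0, 0.8, 0, 0, 0, 0, 0, 0, 0.8, 0, 0, 0, 0, 0, 0, 0.8, 0, 0, 0, 0, 0, 0, 0, 0, 0, 0, 0, 0, 0, 0, 0, 0, 0, 0]

```text
t: 6.08
position: [0.4084, 0.0883, 0.1093]
tool_rot: [-0.002, 0.659, 0.752, -0.002]
force: [-0.0, 0.0, -1.2]
finger_gap: 0.0229
finger_force: 49.6
```

```bash
python3 - <<'E'
from h import *
np.set_printoptions(precision=4,suppress=True)
s=read_state();print(s["position"],s["tool_rot"],s["t"],s["finger_gap"],s["force"])
c=viewer.get_calibration("wrist");snap("wrist","w2.png")
E
```

```text
[0.4084 0.0883 0.1093] [-0.0019  0.6594  0.7518 -0.002 ] 6.0833 0.022913962884252275 [-0.0473  0.0301 -1.2312]
```

View pics/w2.png

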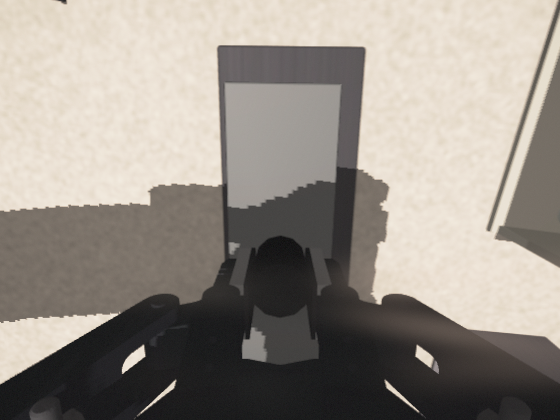

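The picture shows the held cover over the large plate. It is aligned in yaw and sits slightly to the left, so I'll shift it +5 mm in x and lower it.

Emit:
servo_tool:
  steps: [0, 0.125, 0.7, 0, 0, 0, 0, 0, 0, 0.7, 0, 0, 0, 0, 0, 0, 0.5, 0, 0, 0, 0, 0, 0, 0.15, 0, 0, 0, 0, 0, 0, 0.1, 0, 0, 0, 0, 0, 0, 0, 0, 0, 0, 0, 0, 0, 0, 0, 0, 0, 0]

```text
t: 6.72
position: [0.4176, 0.0894, 0.0261]
tool_rot: [0.001, 0.659, 0.752, 0.001]
force: [0.6, -0.3, -1.5]
finger_gap: 0.0223
finger_force: 49.8
```

Emit:
servo_tool:
  steps: [0, -0.1, 0, 0, 0, 0, 0, 0, 0, 0.07, 0, 0, 0, 0, 0, 0, 0.04, 0, 0, 0, 0, 0, 0, 0, 0, 0, 0, 0, 0, 0, 0, 0, 0, 0, 0]

```text
t: 7.13
position: [0.4123, 0.0887, 0.0222]
tool_rot: [0.0, 0.659, 0.752, 0.0]
force: [-4.8, -0.7, 16.6]
finger_gap: 0.0224
finger_force: 51.7
```

Emit:
servo_tool:
  steps: [0, 0, -0.02, 0, 0, 0, 0.3, 0, 0, 0, 0, 0, 0, 0.6, 0, 0, 0, 0, 0, 0, 0.9, 0, 0, 0, 0, 0, 0, 0.9, 0, 0, -0.5, 0, 0, 0, 0.9, 0, 0, -1, 0, 0, 0, 0.9, 0, 0, -1, 0, 0, 0, 0.9, 0, 0, -1, 0, 0, 0.75, 0.9, 0, 0, -1, 0, 0, 0.75, 0.9, 0, 0, -1, 0, 0, 0, 0.9, 0, 0, -1, 0, 0, 0, 0.9, 0, 0, -1, 0, 0, 0, 0.9, 0, 0.9, 0, 0, 0, 0, 0.9, 0, 0.9, 0, 0, 0, 0, 0.9, 0, 0.9, 0, 0, 0, 0, 0.9, 0, 0.9, 0, 0, 0, 0, 0.9, 0, 0, 0, 0, 0, 0, 0.9, 0, 0, 0, 0, 0, 0, 0.9, 0, 0, 0, 0, 0, 0, 0.9]

```text
t: 8.72
position: [0.5548, 0.0886, 0.3197]
tool_rot: [-0.001, 0.707, 0.707, -0.001]
force: [-0.1, 0.8, -0.1]
finger_gap: 0.0766
finger_force: 0.0
```

```bash
python3 - <<'E'
from h import *
np.set_printoptions(precision=4,suppress=True)
s=read_state();print(s["position"],s["tool_rot"],s["t"],s["finger_gap"],s["force"])
c=viewer.get_calibration("wrist");snap("wrist","w3.png")
for n,z in dict(plate=.006,cover=.014,block=.105).items():
    for o in cut_out("wrist",n)[:2]:
        print(n,round(o["confidence"],2),o["bbox"],rect("wrist",o["mask"],z,c))
for o in place_of("wrist","vial0")[:8]: print(np.round(o["centre"],1),round(o["confidence"],2), at_z("wrist",o["centre"],.105,c))
E
```

```text
[0.5548 0.0886 0.3197] [-0.001   0.7071  0.7071 -0.0011] 8.7167 0.07655826684305286 [-0.0913  0.7951 -0.0987]
plate 0.8 [20.4, 36.2, 40.7, 70.9] (array([229.5927, 246.09  ]), (80.21595001220703, 49.82762145996094), np.float32(-3.50037))
plate 0.63 [173.8, 157.9, 101.3, 171.2] (array([412.9514,  89.6983]), (101.06999206542969, 220.12643432617188), np.float32(6.8310866))
cover 0.95 [172.9, 161.8, 58.9, 120.5] (array([412.6021,  89.0855]), (53.09356689453125, 161.3887176513672), np.float32(6.945424))
block 0.64 [353.5, 89.0, 120.4, 178.1] (array([621.977 , 173.1943]), (167.6138458251953, 114.04423522949219), np.float32(-0.03354894))
[346.4 160.5] 0.97 [0.6238 0.1071 0.105 ]
[353.    8.5] 0.73 [0.6224 0.2499 0.105 ]
[351.1  88.1] 0.63 [0.6247 0.1793 0.105 ]
```

View pics/w3.png

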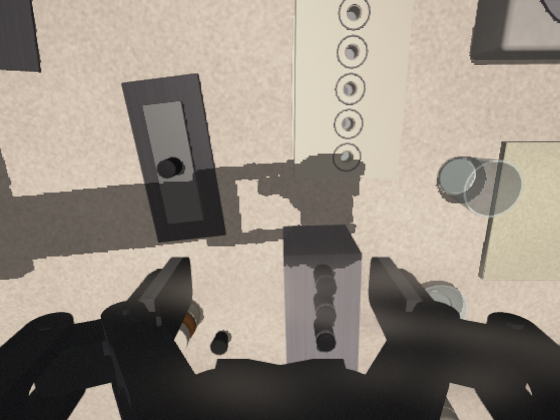

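The cover is on the plate: its centre is within 1 mm and its yaw within 0.1°. All five vials are visible at (354,13), (352,52), (350,88), (348,124) and (346,157). Next I'll view the rack.

Emit:
servo_tool:
  steps: [-0.95, 0.2, 0, 0, 0, 0, 0.9, -0.95, 0.2, 0, 0, 0, 0, 0.9, -0.95, 0.2, 0, 0, 0, 0, 0.9, -0.95, 0.2, 0, 0, 0, 0, 0.9, -0.95, 0.2, 0, 0, 0, 0, 0.9, -0.95, 0.2, 0, 0, 0, 0, 0.9, 0, 0, 0, 0, 0, 0, 0.9, 0, 0, 0, 0, 0, 0, 0.9, 0, 0, 0, 0, 0, 0, 0.9]

```text
t: 9.72
position: [0.6031, -0.139, 0.321]
tool_rot: [-0.0, 0.707, 0.707, 0.0]
force: [-0.6, 0.4, 0.6]
finger_gap: 0.0771
finger_force: 0.0
```

```bash
cat >> h.py <<'E'
def circ(im,ctr,rmin,rmax,win=40):
    g=cv2.cvtColor(im,cv2.COLOR_RGB2GRAY);x0=max(int(ctr[0])-win,0);y0=max(int(ctr[1])-win,0)
    s=cv2.resize(g[y0:y0+2*win,x0:x0+2*win],None,fx=4,fy=4,interpolation=cv2.INTER_CUBIC)
    h=cv2.HoughCircles(s,cv2.HOUGH_GRADIENT,1,60,param1=100,param2=15,minRadius=int(4*rmin),maxRadius=int(4*rmax))
    if h is None:return []
    return [( (a-1.5)/4+x0,(b-1.5)/4+y0,q/4) for a,b,q in h[0][:3]]
E
python3 - <<'E'
from h import *
np.set_printoptions(precision=4,suppress=True)
s=read_state();print(s["position"],s["tool_rot"],s["t"])
c=viewer.get_calibration("wrist");im=snap("wrist","w4.png")
for n,z in dict(rack=.105).items():
    for o in cut_out("wrist",n)[:2]:
        print(n,round(o["confidence"],2),o["bbox"],rect("wrist",o["mask"],z,c))
for o in place_of("wrist","probe0")[:8]: print(np.round(o["centre"],1),round(o["confidence"],2), at_z("wrist",o["centre"],.015,c))
for o in cut_out("wrist","probe0")[:8]: print(np.round(o["bbox"],1),round(o["confidence"],2), at_z("wrist",o["bbox"][:2],.143,c))
im3=cv2.imread("pics/w3.png")[:,:,::-1]
for p in [(354,13),(352,52),(350,88),(348,124),(346,157)]: print(circ(im3,p,11,19,24))
E
```

```text
[ 0.6031 -0.139   0.321 ] [-0.0003  0.7073  0.7069  0.0003] 9.7167
rack 0.94 [281.1, 124.4, 94.2, 179.0] (array([604.0591, -89.4968]), (91.72537231445312, 180.7238006591797), np.float32(1.5613742))
[284.5 101.4] 0.63 [ 0.6085 -0.0579  0.015 ]
[282.7 131.8] 0.59 [ 0.6062 -0.0955  0.015 ]
[281.2 132.9  28.   21.8] 0.95 [ 0.6037 -0.0896  0.143 ]
[279.8  93.3  23.4  22.6] 0.95 [ 0.6025 -0.0548  0.143 ]
[282.7  55.   20.6  26.3] 0.85 [ 0.6051 -0.023   0.143 ]
[(np.float32(354.5), np.float32(12.75), np.float32(15.425)), (np.float32(352.75), np.float32(47.25), np.float32(13.225))]
[(np.float32(352.25), np.float32(50.5), np.float32(15.75))]
[(np.float32(350.5), np.float32(88.75), np.float32(14.275))]
[(np.float32(347.25), np.float32(123.0), np.float32(13.8))]
[(np.float32(346.75), np.float32(156.25), np.float32(14.025))]
```

View pics/w4.png

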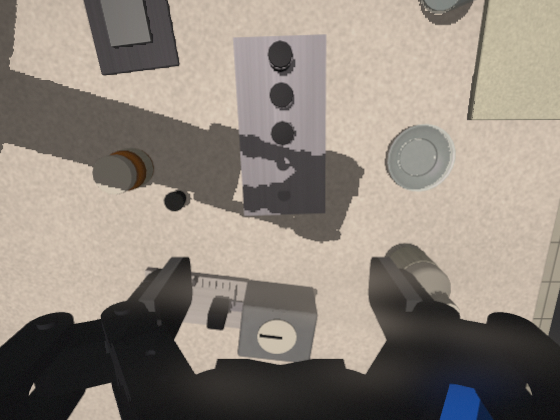

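The rack picture shows three electrode heads at (280,52), (282,94) and (283,132). The two holes nearest the timer are empty, and the timer is at (275,325).

```bash
python3 - <<'E'
from h import *
from scipy.optimize import least_squares
np.set_printoptions(precision=4,suppress=True)
c=viewer.get_calibration("wrist");im=cv2.imread("pics/w4.png")[:,:,::-1]
for p in [(280,50),(282,94),(283,132)]:
    for a in circ(im,p,8,16,22)[:2]: print("head",np.array(a),at_z("wrist",a[:2],.143,c))
# pose of wrist cam at w3: same orientation; shift by TCP displacement
T=np.array(c["world_to_cam"]);d=np.array([.5548,.0886,.3197])-np.array([.6031,-.139,.321])
c3=dict(c);T3=T.copy();T3[:3,3]=T[:3,3]-T[:3,:3]@d;c3["world_to_cam"]=T3
V=np.array([at_z("wrist",p,.105,c3)[:2] for p in [(354.5,12.75),(352.25,50.5),(350.5,88.75),(347.25,123),(346.75,156.25)]])
print(V,np.diff(V,axis=0))
k=np.arange(2,-3,-1)*.034
print("centre",V.mean(0),"yaw fit",np.degrees(-np.polyfit(k,V[:,0],1)[0]))
E
```

```text
head [280.5   53.75  13.3 ] [ 0.6032 -0.0209  0.143 ]
head [280.75  94.25  12.15] [ 0.6035 -0.0545  0.143 ]
head [282.75  132.75   12.025] [ 0.6054 -0.0884  0.143 ]
[[0.6248 0.2479]
 [0.6247 0.2152]
 [0.625  0.1802]
 [0.6236 0.147 ]
 [0.625  0.113 ]] [[-0.0001 -0.0327]
 [ 0.0004 -0.0351]
 [-0.0014 -0.0332]
 [ 0.0014 -0.034 ]]
centre [0.6246 0.1806] yaw fit -0.10066718043755056
```

Emit:
servo_tool:
  steps: [0.99, 0, 0, 0, 0, 0, 0.6, 0.99, 0, 0, 0, 0, 0, 0.6, 0.98, 0.02, 0, 0, 0, 0, 0.6, 0, 0, 0.95, 0, 0, 0, 0.6, 0, 0, 0.95, 0, 0, 0, 0.6, 0, 0, 0.95, 0, 0, 0, 0.6, 0, 0, 0.95, 0, 0, 0, 0.6, 0, 0, 0.5, 0, 0, 0, 0.6, 0, 0, 0, 0, 0, 0, 0.6, 0, 0, 0, 0, 0, 0, 0.6]

```text
t: 10.75
position: [0.6034, -0.0199, 0.1478]
tool_rot: [-0.001, 0.707, 0.708, -0.001]
force: [-0.8, 0.3, 0.7]
finger_gap: 0.0512
finger_force: 0.0
```

Emit:
servo_tool:
  steps: [0, 0, 0.5, 0, 0, 0, 0.6, 0, 0, 0.45, 0, 0, 0, 0.6, 0, 0, 0, 0, 0, 0, 0.3, 0, 0, 0, 0, 0, 0, 0, 0, 0, 0, 0, 0, 0, 0, 0, 0, 0, 0, 0, 0, 0, 0, 0, 0, 0, 0, 0, 0]
  grip_force: 60

```text
t: 11.33
position: [0.6056, -0.0209, 0.1133]
tool_rot: [0.001, 0.707, 0.707, 0.001]
force: [-2.5, 0.5, 6.3]
finger_gap: 0.0207
finger_force: 58.8
```

Emit:
servo_tool:
  steps: [0, 0, -0.5, 0, 0, 0, 0, 0, 0, -0.9, 0, 0, 0, 0, 0, 0, -0.9, 0, 0, 0, 0, 0, 0, -0.9, 0, 0, 0, 0, 0, 0, -0.8, 0, 0, 0, 0, 0.98, 0.08, 0, 0, 0, 0, 0, 0.98, 0.08, 0, 0, 0, 0, 0, 0.98, 0.08, 0, 0, 0, 0, 0, 0.98, 0.08, 0, 0, 0, 0, 0, 0.98, 0.08, 0, 0, 0, 0, 0, 0.98, 0.08, 0, 0, 0, 0, 0, 0, 0, 0, 0, 0, 0, 0, 0, 0, 0, 0, 0, 0, 0, 0, 0, 0, 0, 0, 0, 0]

```text
t: 12.5
position: [0.6239, 0.2143, 0.2712]
tool_rot: [0.001, 0.707, 0.707, 0.0]
force: [0.9, 0.1, -1.2]
finger_gap: 0.0203
finger_force: 59.5
```

```bash
python3 - <<'E'
from h import *
s=read_state();print(s["position"],s["tool_rot"],s["t"],s["finger_gap"])
im=snap("wrist","w5.png");c=viewer.get_calibration("wrist")
T=np.array([[.6246,.1806+k*.034,.105] for k in(-2,-1,0,1,2)]);print(proj("wrist",T,c))
E
```

```text
[0.62388936 0.21428641 0.27121796] [5.77193358e-04 7.06771887e-01 7.07441242e-01 2.34203796e-04] 12.5 0.020288409207559626
[[281.26690995 284.71271965]
 [281.26689449 253.69574273]
 [281.26704011 220.93307138]
 [281.26737569 186.2596015 ]
 [281.26793544 149.48712736]]
```

View pics/w5.png

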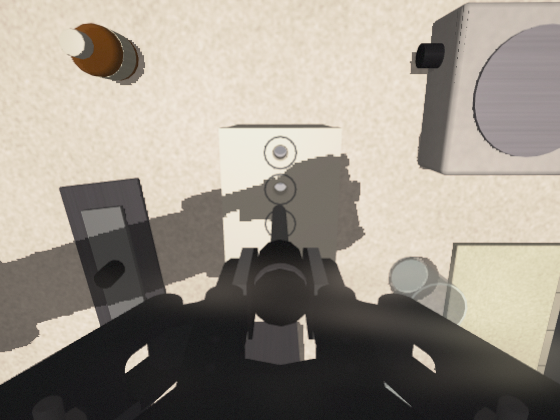

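The picture shows the held electrode's tip near (279,208), above the rings at (280,152), (280,188) and (280,222). The cover is still on the plate. I'll refine using the tip and the rings together.

```bash
python3 - <<'E'
from h import *
np.set_printoptions(precision=4,suppress=True)
c=viewer.get_calibration("wrist");im=cv2.imread("pics/w5.png")
for p,k in [((280,152),2),((280,188),1),((280,222),0)]:
    for a in circ(im,p,13,19,24)[:2]: print(k,np.array(a),at_z("wrist",a[:2],.105,c),"->centre y",at_z("wrist",a[:2],.105,c)[1]-.034*k)
print("tip pred",proj("wrist",[[.6239,.2143,z] for z in(.170,.173,.176,.20)],c))
cv2.imwrite("pics/crop5.png",cv2.resize(im[130:250,210:350],None,fx=5,fy=5,interpolation=cv2.INTER_CUBIC))
E
```

```text
2 [280.  152.5  16.6] [0.6234 0.2459 0.105 ] ->centre y 0.17789136402288172
tip pred [[280.7759 205.0691]
 [280.791  206.1464]
 [280.8064 207.2489]
 [280.9441 217.094 ]]
```

View pics/crop5.png

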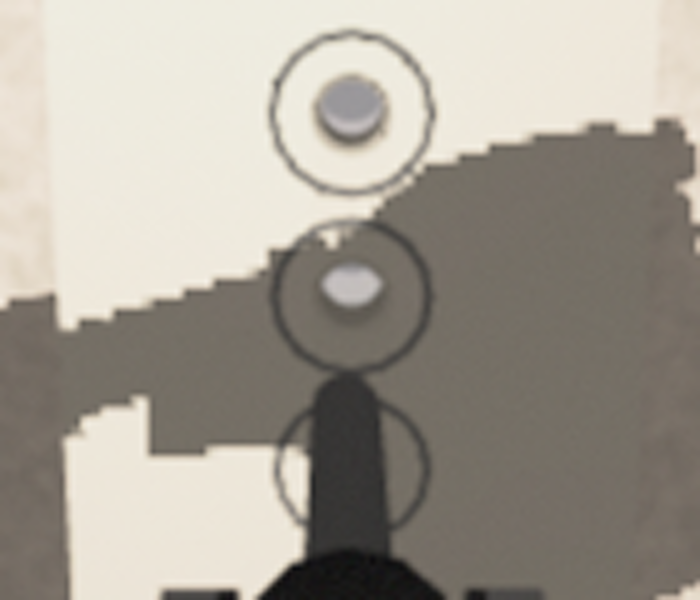

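Ring 2 is centred at (280.3,189.2), so the target vial is at about y = 0.212. The tip shows at (279.5,206). I'll shift, lower the tip to just above the deck, and compare the two directly.

Emit:
servo_tool:
  steps: [-0.055, 0.015, 0.5, 0, 0, 0, 0, 0, 0, 0.5, 0, 0, 0, 0, 0, 0, 0.4, 0, 0, 0, 0, 0, 0, 0, 0, 0, 0, 0, 0, 0, 0, 0, 0, 0, 0, 0, 0, 0, 0, 0, 0, 0]

```text
t: 13.05
position: [0.6252, 0.2111, 0.2161]
tool_rot: [0.001, 0.708, 0.707, 0.001]
force: [-0.5, 0.3, 0.7]
finger_gap: 0.0205
finger_force: 59.5
```

```bash
python3 - <<'E'
from h import *
np.set_printoptions(precision=4,suppress=True)
s=read_state();print(s["position"],s["t"],s["force"])
c=viewer.get_calibration("wrist");im=snap("wrist","w6.png")[:,:,::-1]
p=s["position"]
print("tip pred",proj("wrist",[p-[0,0,.098]],c), "ring pred",proj("wrist",[[.624,.212,.105],[.624,.246,.105]],c))
cv2.imwrite("pics/crop6.png",cv2.resize(im[110:250,210:350],None,fx=4,fy=4,interpolation=cv2.INTER_CUBIC))
E
```

```text
[0.6252 0.2111 0.2161] 13.05 [-0.5489  0.3474  0.7467]
tip pred [[280.6473 207.3731]] ring pred [[279.0129 201.6999]
 [278.878  157.8043]]
```

View pics/crop6.png

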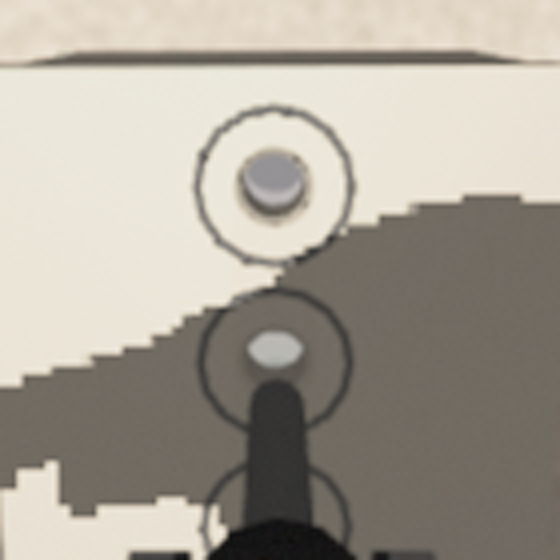

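In the crop, ring 2 is centred at (275,362) and the tip is at x = 275. Columns agree, and the tip needs about +2 mm in y. I'll make that correction and insert gently.

Emit:
servo_tool:
  steps: [0.05, 0, 0, 0, 0, 0, 0, 0, 0, 0, 0, 0, 0, 0, 0, 0, 0.2, 0, 0, 0, 0, 0, 0, 0.2, 0, 0, 0, 0, 0, 0, 0.2, 0, 0, 0, 0, 0, 0, 0.2, 0, 0, 0, 0, 0, 0, 0.1, 0, 0, 0, 0, 0, 0, 0, 0, 0, 0, 0]

```text
t: 13.77
position: [0.6238, 0.2139, 0.1768]
tool_rot: [-0.0, 0.707, 0.707, -0.001]
force: [0.7, -0.7, -0.5]
finger_gap: 0.0202
finger_force: 59.5
```

Emit:
servo_tool:
  steps: [0, 0, 0.3, 0, 0, 0, 0, 0, 0, 0.3, 0, 0, 0, 0, 0, 0, 0.3, 0, 0, 0, 0, 0, 0, 0.25, 0, 0, 0, 0, 0, 0, 0.2, 0, 0, 0, 0, 0, 0, 0.15, 0, 0, 0, 0, 0, 0, 0.1, 0, 0, 0, 0, 0, 0, 0, 0, 0, 0, 0]

```text
t: 14.43
position: [0.624, 0.214, 0.1138]
tool_rot: [-0.0, 0.707, 0.707, -0.0]
force: [0.0, -0.3, 0.3]
finger_gap: 0.0203
finger_force: 60.0
```

Emit:
servo_tool:
  steps: [0, 0, 0.05, 0, 0, 0, 0, 0, 0, 0.05, 0, 0, 0, 0, 0, 0, 0, 0, 0, 0, 0, 0, 0, 0, 0, 0, 0, 0]

```text
t: 14.77
position: [0.6242, 0.2141, 0.1133]
tool_rot: [-0.0, 0.707, 0.707, -0.0]
force: [-4.4, -1.3, 13.1]
finger_gap: 0.0204
finger_force: 61.1
```

The electrode is home: 13 N at the same TCP height as when it was gripped. Releasing and going for the next.

Emit:
servo_tool:
  steps: [0, 0, 0, 0, 0, 0, 0.6, 0, 0, 0, 0, 0, 0, 0.6, 0, 0, 0, 0, 0, 0, 0.6, 0, 0, -0.7, 0, 0, 0, 0.6, 0, 0, -0.8, 0, 0, 0, 0.6, -0.96, -0.07, 0, 0, 0, 0, 0.6, -0.96, -0.07, 0, 0, 0, 0, 0.6, -0.96, -0.07, 0, 0, 0, 0, 0.6, -0.96, -0.07, 0, 0, 0, 0, 0.6, -0.96, -0.07, 0, 0, 0, 0, 0.6, -0.96, -0.07, 0, 0, 0, 0, 0.6, -0.96, -0.07, 0, 0, 0, 0, 0.6, 0, 0, 0, 0, 0, 0, 0.6, 0, 0, 0, 0, 0, 0, 0.6, 0, 0, 0, 0, 0, 0, 0.6]

```text
t: 16.02
position: [0.6042, -0.0546, 0.1701]
tool_rot: [-0.001, 0.708, 0.707, -0.0]
force: [0.5, 0.0, 0.2]
finger_gap: 0.0515
finger_force: 0.0
```

Emit:
servo_tool:
  steps: [0, 0, 0.7, 0, 0, 0, 0.6, 0, 0, 0.6, 0, 0, 0, 0.6, 0, 0, 0.12, 0, 0, 0, 0.6, 0, 0, 0, 0, 0, 0, 0.3, 0, 0, 0, 0, 0, 0, 0, 0, 0, 0, 0, 0, 0, 0, 0, 0, 0, 0, 0, 0, 0, 0, 0, 0, 0, 0, 0, 0, 0, 0, 0, 0, 0, 0, 0]

```text
t: 16.77
position: [0.6054, -0.0548, 0.1151]
tool_rot: [0.001, 0.707, 0.707, 0.001]
force: [0.4, -0.4, -1.0]
finger_gap: 0.0206
finger_force: 58.6
```

Emit:
servo_tool:
  steps: [0, 0, -0.5, 0, 0, 0, 0, 0, 0, -0.9, 0, 0, 0, 0, 0, 0, -0.9, 0, 0, 0, 0, 0, 0, -0.9, 0, 0, 0, 0, 0, 0, -0.8, 0, 0, 0, 0, 0.978, 0.078, 0, 0, 0, 0, 0, 0.978, 0.078, 0, 0, 0, 0, 0, 0.978, 0.078, 0, 0, 0, 0, 0, 0.978, 0.078, 0, 0, 0, 0, 0, 0.978, 0.078, 0, 0, 0, 0, 0, 0.978, 0.078, 0, 0, 0, 0, 0, 0, 0, 0, 0, 0, 0, 0, 0, 0, 0, 0, 0, 0, 0, 0, 0, 0.7, 0, 0, 0, 0, 0, 0, 0.7, 0, 0, 0, 0, 0, 0, 0, 0, 0, 0, 0, 0, 0, 0, 0, 0, 0, 0]

```text
t: 18.18
position: [0.6218, 0.1783, 0.2161]
tool_rot: [-0.001, 0.708, 0.707, -0.002]
force: [0.5, -0.2, 0.6]
finger_gap: 0.0204
finger_force: 59.9
```

```bash
python3 - <<'E'
from h import *
np.set_printoptions(precision=4,suppress=True)
s=read_state();print(s["position"],s["t"],s["force"])
c=viewer.get_calibration("wrist");im=snap("wrist","w7.png")[:,:,::-1]
p=s["position"]
print("tip pred",proj("wrist",[p-[0,0,.100]],c), "ring pred",proj("wrist",[[.624,.18,.105],[.624,.248,.105]],c))
cv2.imwrite("pics/crop7.png",cv2.resize(im[60:260,150:350],None,fx=3,fy=3,interpolation=cv2.INTER_CUBIC))
E
```

```text
[0.6218 0.1783 0.2161] 18.1833 [ 0.4531 -0.1968  0.6289]
tip pred [[281.5824 206.386 ]] ring pred [[284.4398 200.3586]
 [284.5799 108.9901]]
```

View pics/crop7.png

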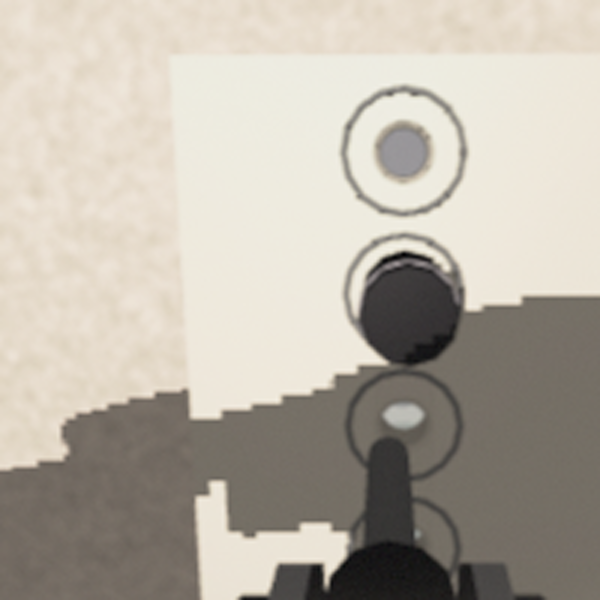

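Electrode A sits centred in its ring at crop (408,310). The next ring is at (404,425) with the tip at (388,440), so I need about +3 mm in x and +2 mm in y.

Emit:
servo_tool:
  steps: [0.045, 0.075, 0, 0, 0, 0, 0, 0, 0, 0, 0, 0, 0, 0, 0, 0, 0, 0, 0, 0, 0, 0, 0, 0.2, 0, 0, 0, 0, 0, 0, 0.2, 0, 0, 0, 0, 0, 0, 0.2, 0, 0, 0, 0, 0, 0, 0.2, 0, 0, 0, 0, 0, 0, 0.1, 0, 0, 0, 0, 0, 0, 0, 0, 0, 0, 0]

```text
t: 18.98
position: [0.625, 0.1815, 0.1795]
tool_rot: [-0.001, 0.707, 0.707, -0.002]
force: [-0.7, -0.4, 0.2]
finger_gap: 0.0205
finger_force: 60.0
```

Emit:
servo_tool:
  steps: [0, 0, 0.3, 0, 0, 0, 0, 0, 0, 0.3, 0, 0, 0, 0, 0, 0, 0.3, 0, 0, 0, 0, 0, 0, 0.25, 0, 0, 0, 0, 0, 0, 0.2, 0, 0, 0, 0, 0, 0, 0.15, 0, 0, 0, 0, 0, 0, 0.15, 0, 0, 0, 0, 0, 0, 0.04, 0, 0, 0, 0, 0, 0, 0, 0, 0, 0, 0, 0, 0, 0, 0, 0, 0, 0]

```text
t: 19.82
position: [0.6256, 0.1814, 0.115]
tool_rot: [-0.0, 0.707, 0.707, -0.001]
force: [-6.1, -2.7, 9.9]
finger_gap: 0.0203
finger_force: 61.3
```

Emit:
servo_tool:
  steps: [0, -0.02, 0.04, 0, 0, 0, 0, 0, 0, 0, 0, 0, 0, 0, 0, 0, 0, 0, 0, 0, 0]

```text
t: 20.07
position: [0.6256, 0.1814, 0.115]
tool_rot: [0.0, 0.707, 0.707, -0.0]
force: [-6.3, -1.6, 14.0]
finger_gap: 0.0202
finger_force: 61.5
```

Emit:
servo_tool:
  steps: [0, 0, 0, 0, 0, 0, 0.6, 0, 0, 0, 0, 0, 0, 0.6, 0, 0, 0, 0, 0, 0, 0.6, 0, 0, -0.7, 0, 0, 0, 0.6, 0, 0, -0.7, 0, 0, 0, 0.6, -0.964, -0.073, 0, 0, 0, 0, 0.6, -0.964, -0.073, 0, 0, 0, 0, 0.6, -0.964, -0.073, 0, 0, 0, 0, 0.6, -0.964, -0.073, 0, 0, 0, 0, 0.6, -0.964, -0.073, 0, 0, 0, 0, 0.6, -0.964, -0.073, 0, 0, 0, 0, 0.6, -0.964, -0.073, 0, 0, 0, 0, 0.6, 0, 0, 0, 0, 0, 0, 0.6, 0, 0, 0, 0, 0, 0, 0.6, 0, 0, 0, 0, 0, 0, 0.6]

```text
t: 21.32
position: [0.605, -0.088, 0.168]
tool_rot: [-0.0, 0.708, 0.707, 0.0]
force: [1.0, 0.9, -0.4]
finger_gap: 0.0516
finger_force: 0.0
```

Emit:
servo_tool:
  steps: [0, 0, 0.7, 0, 0, 0, 0.6, 0, 0, 0.6, 0, 0, 0, 0.6, 0, 0, 0.06, 0, 0, 0, 0.6, 0, 0, 0, 0, 0, 0, 0.3, 0, 0, 0, 0, 0, 0, 0, 0, 0, 0, 0, 0, 0, 0, 0, 0, 0, 0, 0, 0, 0, 0, 0, 0, 0, 0, 0, 0, 0, 0, 0, 0, 0, 0, 0]

```text
t: 22.07
position: [0.6061, -0.0882, 0.1157]
tool_rot: [0.001, 0.707, 0.707, 0.001]
force: [-0.2, 0.7, 2.5]
finger_gap: 0.0199
finger_force: 58.7
```

Emit:
servo_tool:
  steps: [0, 0, -0.5, 0, 0, 0, 0, 0, 0, -0.9, 0, 0, 0, 0, 0, 0, -0.9, 0, 0, 0, 0, 0, 0, -0.9, 0, 0, 0, 0, 0, 0, -0.8, 0, 0, 0, 0, 0.985, 0.085, 0, 0, 0, 0, 0, 0.985, 0.085, 0, 0, 0, 0, 0, 0.985, 0.085, 0, 0, 0, 0, 0, 0.985, 0.085, 0, 0, 0, 0, 0, 0.985, 0.085, 0, 0, 0, 0, 0, 0.985, 0.085, 0, 0, 0, 0, 0, 0, 0, 0, 0, 0, 0, 0, 0, 0, 0, 0, 0, 0, 0, 0, 0, 0.7, 0, 0, 0, 0, 0, 0, 0.7, 0, 0, 0, 0, 0, 0, 0, 0, 0, 0, 0, 0, 0, 0, 0, 0, 0, 0, 0, 0, 0, 0, 0, 0, 0]

```text
t: 23.57
position: [0.6263, 0.1472, 0.2197]
tool_rot: [0.0, 0.708, 0.707, 0.0]
force: [-1.0, 0.2, 0.2]
finger_gap: 0.0201
finger_force: 60.0
```

```bash
python3 - <<'E'
from h import *
np.set_printoptions(precision=4,suppress=True)
s=read_state();print(s["position"],s["t"],s["force"])
im=snap("wrist","w8.png")[:,:,::-1]
cv2.imwrite("pics/crop8.png",cv2.resize(im[60:260,150:350],None,fx=3,fy=3,interpolation=cv2.INTER_CUBIC))
E
```

```text
[0.6263 0.1472 0.2197] 23.5667 [-1.0371  0.1623  0.1789]
```

View pics/crop8.png

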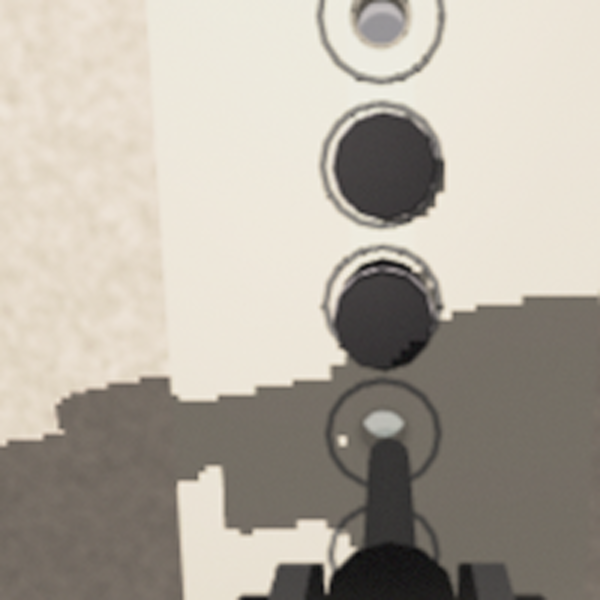

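A and B are both seated in their rings at (388,167) and (387,312). The target ring is at (384,432) and the tip at (387,440), so a small correction and insert.

Emit:
servo_tool:
  steps: [0.02, -0.02, 0, 0, 0, 0, 0, 0, 0, 0, 0, 0, 0, 0, 0, 0, 0.2, 0, 0, 0, 0, 0, 0, 0.2, 0, 0, 0, 0, 0, 0, 0.2, 0, 0, 0, 0, 0, 0, 0.2, 0, 0, 0, 0, 0, 0, 0.2, 0, 0, 0, 0, 0, 0, 0, 0, 0, 0, 0]

```text
t: 24.28
position: [0.6238, 0.1486, 0.1756]
tool_rot: [-0.001, 0.707, 0.707, -0.001]
force: [2.1, -0.6, -0.5]
finger_gap: 0.02
finger_force: 59.8
```

Emit:
servo_tool:
  steps: [0, 0, 0.3, 0, 0, 0, 0, 0, 0, 0.3, 0, 0, 0, 0, 0, 0, 0.3, 0, 0, 0, 0, 0, 0, 0.25, 0, 0, 0, 0, 0, 0, 0.2, 0, 0, 0, 0, 0, 0, 0.15, 0, 0, 0, 0, 0, 0, 0.1, 0, 0, 0, 0, 0, 0, 0, 0, 0, 0, 0, 0, 0, 0, 0, 0, 0, 0]

```text
t: 25.03
position: [0.6249, 0.1487, 0.1157]
tool_rot: [0.0, 0.707, 0.707, -0.0]
force: [-3.6, -2.5, 9.3]
finger_gap: 0.0202
finger_force: 61.3
```

Emit:
servo_tool:
  steps: [0, 0, 0.06, 0, 0, 0, 0, 0, 0, 0, 0, 0, 0, 0, 0, 0, 0, 0, 0, 0, 0]

```text
t: 25.28
position: [0.625, 0.1487, 0.1156]
tool_rot: [0.0, 0.707, 0.707, -0.0]
force: [-8.1, -3.0, 19.5]
finger_gap: 0.0204
finger_force: 62.4
```

Emit:
servo_tool:
  steps: [0, 0, 0, 0, 0, 0, 0.6, 0, 0, 0, 0, 0, 0, 0.6, 0, 0, 0, 0, 0, 0, 0.6, 0, 0, -0.9, 0, 0, 0, 0.6, 0, 0, -1, 0, 0, 0, 0.6, 0, 0, -1, 0, 0, 0, 0.6, 0, 0, -1, 0, 0, 0, 0.6, 0, 0, -0.8, 0, 0, 0, 0.6, -0.97, -0.17, 0, 0, 0, 0, 0.6, -0.97, -0.17, 0, 0, 0, 0, 0.6, -0.97, -0.17, 0, 0, 0, 0, 0.6, -0.97, -0.17, 0, 0, 0, 0, 0.6, -0.97, -0.17, 0, 0, 0, 0, 0.6, -0.97, -0.17, 0, 0, 0, 0, 0.6, -0.97, -0.17, 0, 0, 0, 0, 0.6, -0.97, -0.17, 0, 0, 0, 0, 0.6, -0.97, -0.17, 0, 0, 0, 0, 0.6, -0.97, -0.17, 0, 0, 0, 0, 0.6, -0.97, -0.17, 0, 0, 0, 0, 0.6]

```text
t: 26.87
position: [0.5493, -0.2792, 0.2987]
tool_rot: [-0.001, 0.707, 0.707, 0.0]
force: [1.1, 0.2, 0.5]
finger_gap: 0.0511
finger_force: 0.0
```

Emit:
servo_tool:
  steps: [-0.97, -0.17, 0, 0, 0, 0, 0.6, -0.97, -0.17, 0, 0, 0, 0, 0.6, -0.97, -0.17, 0, 0, 0, 0, 0.6, 0, 0, 0, 0, 0, 0, 0.6, 0, 0, 0, 0, 0, 0, 0.6, 0, 0, 0, 0, 0, 0, 0.6]

```text
t: 27.37
position: [0.5293, -0.3936, 0.2986]
tool_rot: [-0.001, 0.707, 0.707, 0.0]
force: [0.7, 0.4, -0.4]
finger_gap: 0.0507
finger_force: 0.0
```

```bash
python3 - <<'E'
from h import *
np.set_printoptions(precision=4,suppress=True)
s=read_state();print(s["position"],s["tool_rot"],s["t"])
c=viewer.get_calibration("wrist");im=snap("wrist","w9.png")[:,:,::-1]
for n,z in dict(timer=0,timer_knob=.06,timer_pointer=.03,timer_mark=.026).items():
    for o in place_of("wrist",n)[:2]: print(n,np.round(o["centre"],1),round(o["confidence"],2), at_z("wrist",o["centre"],z,c))
a=snap("side","s9.png")[:,:,::-1]
for o in place_of("side","cover")[:3]: print("cover",np.round(o["centre"],1),round(o["confidence"],2), at_z("side",o["centre"],.006))
for o in place_of("side","timer_mark")[:1]+place_of("side","timer_pointer")[:1]: print(np.round(o["centre"],1),round(o["confidence"],2), at_z("side",o["centre"],.026))
b=cv2.resize(a[140:300,180:380],(400,320),interpolation=cv2.INTER_CUBIC)
cv2.imwrite("pics/crop9.png",np.vstack([b,cv2.resize(im[:210],(400,150))])) if 0 else cv2.imwrite("pics/crop9.png",b)
E
```

```text
[ 0.5293 -0.3936  0.2986] [-0.0012  0.7074  0.7069  0.0004] 27.3667
timer [335.7 137.2] 0.75 [ 0.5999 -0.3562  0.    ]
timer_pointer [287.2 111. ] 0.59 [ 0.537  -0.3239  0.03  ]
timer_mark [234.9 101.7] 0.48 [ 0.4757 -0.3134  0.026 ]
cover [224.8 236.2] 0.93 [0.4135 0.1268 0.006 ]
[351.9 322.6] 0.51 [ 0.4731 -0.3155  0.026 ]
[380.2 316. ] 0.94 [ 0.5317 -0.3308  0.026 ]
```

View pics/w9.png

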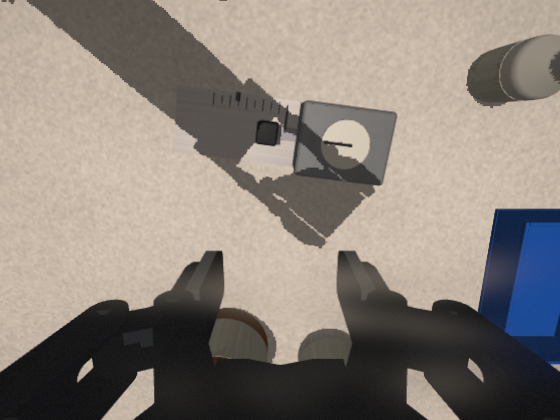

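The timer is at (345,145), its grip at (267,132), and the mark tab near (238,97). The side camera puts the cover about 4 cm off in y, so it may have been knocked. Checking.

View pics/crop9.png

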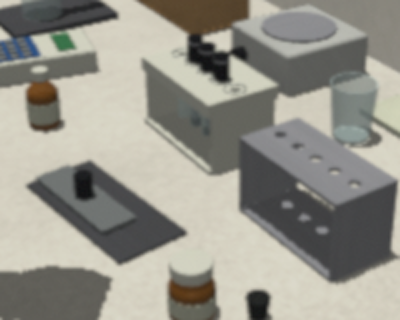

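The crop shows all three electrode heads on the deck, and the cover slid toward the +y end of the plate. It has been knocked and needs recentring before the timer. I'll measure the timer first while it's in view, then go back.

```bash
python3 - <<'E'
from h import *
np.set_printoptions(precision=4,suppress=True)
c=viewer.get_calibration("wrist");im=cv2.imread("pics/w9.png")
for o in cut_out("wrist","timer")[:1]: print("timer",o["confidence"],o["bbox"])
for n,z in dict(timer_knob=.06,timer_pointer=.03).items():
    for o in cut_out("wrist",n)[:2]: print(n,round(o["confidence"],2),o["bbox"],rect("wrist",o["mask"],z,c))
# housing top corners from picture
H=[(302,100),(397,113),(382,185),(294,175)]
W=np.array([at_z("wrist",p,.075,c)[:2] for p in H]);print("housing",W,W.mean(0),[np.linalg.norm(W[i]-W[i-1]) for i in range(4)])
e=(W[1]-W[0])+(W[2]-W[3]);print("yaw",np.degrees(np.arctan2(e[1],e[0])))
print("grip",at_z("wrist",(267,132),.06,c),"mark",at_z("wrist",(238,97),.026,c))
# enlarged gray print round mark
g=cv2.cvtColor(im,cv2.COLOR_BGR2GRAY);print(g[84:126,228:250]); print(g[108:146:2,250:298:2])
E
```

```text
timer 0.64 [285.6, 133.8, 221.5, 101.3]
timer_knob 0.89 [276.3, 128.3, 47.0, 30.0] (array([ 522.7117, -344.9336]), (47.87877655029297, 31.57883071899414), np.float32(-76.134384))
timer_pointer 0.6 [273.8, 134.8, 41.7, 30.4] (array([ 523.4469, -351.1076]), (27.64902687072754, 48.39540481567383), np.float32(80.023506))
housing [[ 0.5522 -0.3137]
 [ 0.652  -0.3267]
 [ 0.6427 -0.4037]
 [ 0.5448 -0.3924]] [ 0.5979 -0.3591] [np.float64(0.07908752712060649), np.float64(0.1006256234163939), np.float64(0.07751788811858157), np.float64(0.09847177891625303)]
yaw -6.997073614422314
grip [ 0.515 -0.347  0.06 ] mark [ 0.4801 -0.3088  0.026 ]
[[ 86  85  85  84  86  86  88  91  92  91  90  88  89  89 109 122 103  88
   88  87  89  89]
 [ 87  87  86  85  87  85  87  90  90  90  87  89  89  89  98 102  93  88
   88  89  88  86]
 [ 88  88  88  86  87  86  88  88  90  90  88  89  88  87  87  86  88  88
   89  87  88  87]
 [ 91  90  89  87  88  87  89  90  91  89  86  87  87  88  86  87  88  91
   89  88  87  88]
 [ 92  90  90  88  87  88  89  91  89  89  87  86  87  88  88  88  89  90
   88  88  87  86]
[... 4662 characters left out ...]
82  83  48  48  53  53  53  52  50  47  48  47  31  57  67 164 104
  125 103  67  65  66  59]
 [ 84  84  85  42  49  53  53  52  51  51  49  49  47  30  61  67 160 161
  161 162 162 134  86  57]
 [ 85  83  82  38  48  51  49  49  50  49  49  48  45  25  64  90 161 159
  157 158 159 157 157  95]
 [ 82  84  83  32  48  49  49  48  48  49  49  47  42  29  66 130 161 160
  159 159 159 157 157  89]
 [ 84  85  81  29  48  49  49  48  47  48  47  48  43  37  81 138 172 176
  173 169 163 159 159  65]
 [ 81  82  83  62  38  42  42  43  45  47  46  48  39  53  82 156 192 191
  192 193 192 190 171  51]
 [ 83  98 201 189 154 134 104  59  43  29  36  35  34 105 126 168 193 192
  192 189 187 188 163  54]]
```

Emit:
servo_tool:
  steps: [0.99, 0.05, 0, 0, 0, 0, 0.8, 0.99, 0.05, 0, 0, 0, 0, 0.8, 0.99, 0.05, 0, 0, 0, 0, 0.8, 0.99, 0.05, 0, 0, 0, 0, 0.8, 0.99, 0.05, 0, 0, 0, 0, 0.8, 0.99, 0.05, 0, 0, 0, 0, 0.8, 0.99, 0.05, 0, 0, 0, 0, 0.8, 0.99, 0.05, 0, 0, 0, 0, 0.8, 0.99, 0.05, 0, 0, 0, 0, 0.8, 0.99, 0.05, 0, 0, 0, 0, 0.8, 0.99, 0.05, 0, 0, 0, 0, 0.8, 0.99, 0, 0, 0, 0, 0, 0.8, 0, 0, -0.5, 0, 0, 0, 0.8, 0, 0, 0, 0, 0, 0, 0.8, 0, 0, 0, 0, 0, 0, 0.8, 0, 0, 0, 0, 0, 0, 0.8]

```text
t: 29.3
position: [0.5516, 0.0802, 0.3198]
tool_rot: [0.0, 0.707, 0.707, -0.0]
force: [0.6, 0.2, -0.7]
finger_gap: 0.0686
finger_force: 0.0
```

```bash
python3 - <<'E'
from h import *
np.set_printoptions(precision=4,suppress=True)
s=read_state();print(s["position"],s["tool_rot"],s["t"])
c=viewer.get_calibration("wrist");im=snap("wrist","w10.png")
for n,z in dict(plate=.006,cover=.014).items():
    for o in cut_out("wrist",n)[:3]: print(n,round(o["confidence"],2),o["bbox"],rect("wrist",o["mask"],z,c))
for o in place_of("wrist","cover")[:2]: print(np.round(o["centre"],1),round(o["confidence"],2), at_z("wrist",o["centre"],.006,c))
E
```

```text
[0.5516 0.0802 0.3198] [ 0.0002  0.7075  0.7068 -0.0001] 29.3
plate 0.81 [174.6, 152.1, 107.3, 176.5] (array([413.2033,  89.4243]), (101.52212524414062, 222.4033203125), np.float32(6.6753445))
plate 0.56 [20.8, 32.0, 41.6, 61.4] (array([229.5648, 241.6983]), (71.78648376464844, 49.571414947509766), np.float32(-3.3319786))
cover 0.87 [163.2, 135.1, 64.3, 123.4] (array([399.2217, 113.639 ]), (51.36689758300781, 159.1693572998047), np.float32(6.549251))
[163.2 139.4] 0.59 [0.3962 0.1131 0.006 ]
[338.5  59.3] 0.21 [0.6243 0.211  0.006 ]
```

Emit:
servo_tool:
  steps: [0.21, -0.955, 0, 0, 0, 0, 0.7, 0.21, -0.955, 0, 0, 0, 0, 0.7, 0.21, -0.955, 0, 0, 0, 0, 0.7, 0.21, -0.955, 0, 0, 0, 0, 0.7, 0, 0, 0, 0, 0, -0.67, 0.7, 0, 0, 0.9, 0, 0, -0.67, 0.7, 0, 0, 0.98, 0, 0, 0, 0.7, 0, 0, 0.98, 0, 0, 0, 0.7, 0, 0, 0.98, 0, 0, 0, 0.7, 0, 0, 0.98, 0, 0, 0, 0.7, 0, 0, 0.98, 0, 0, 0, 0.7, 0, 0, 0, 0, 0, 0, 0.7, 0, 0, 0, 0, 0, 0, 0.7]

```text
t: 30.58
position: [0.3961, 0.1137, 0.086]
tool_rot: [-0.002, 0.665, 0.747, -0.003]
force: [0.2, 0.8, 0.7]
finger_gap: 0.06
finger_force: 0.0
```

Emit:
servo_tool:
  steps: [0, 0.07, 0.6, 0, 0, 0, 0.7, 0, 0, 0.6, 0, 0, 0, 0.7, 0, 0, 0.2, 0, 0, 0, 0.7, 0, 0, 0.1, 0, 0, 0, 0.7, 0, 0, 0, 0, 0, 0, 0.7, 0, 0, 0, 0, 0, 0, 0.3, 0, 0, 0, 0, 0, 0, 0, 0, 0, 0, 0, 0, 0, 0, 0, 0, 0, 0, 0, 0, 0, 0, 0, 0, 0, 0, 0, 0, 0, 0, 0, 0, 0, 0, 0]
  grip_force: 50

```text
t: 31.5
position: [0.4021, 0.1151, 0.0294]
tool_rot: [0.0, 0.665, 0.747, 0.0]
force: [-3.4, -0.9, 9.1]
finger_gap: 0.0218
finger_force: 48.6
```

Emit:
servo_tool:
  steps: [0, 0, -0.2, 0, 0, 0, 0, 0, 0, -0.2, 0, 0, 0, 0, -0.32, 0.115, 0, 0, 0, 0, 0, -0.31, 0.115, 0, 0, 0, 0, 0, 0, 0, 0, 0, 0, 0, 0, 0, 0, 0, 0, 0, 0, 0, 0, 0, 0.15, 0, 0, 0, 0, 0, 0, 0.15, 0, 0, 0, 0, 0, 0, 0.06, 0, 0, 0, 0, 0, 0, 0, 0, 0, 0, 0, 0, 0, 0, 0, 0, 0, 0]

```text
t: 32.42
position: [0.4126, 0.0913, 0.0295]
tool_rot: [-0.001, 0.664, 0.747, -0.001]
force: [-1.7, -0.2, 4.8]
finger_gap: 0.0221
finger_force: 49.9
```

Emit:
servo_tool:
  steps: [0, 0, 0.03, 0, 0, 0, 0, 0, 0, 0, 0, 0, 0, 0, 0, 0, 0, 0, 0, 0, 0.3, 0, 0, 0, 0, 0, 0, 0.7, 0, 0, 0, 0, 0, 0, 0.7, 0, 0, 0, 0, 0, 0, 0.7, 0, 0, -0.5, 0, 0, 0, 0.7, 0, 0, -1, 0, 0, 0, 0.7, 0, 0, -1, 0, 0, 0, 0.7, 0, 0, -1, 0, 0, 0.67, 0.7, 0, 0, -1, 0, 0, 0.67, 0.7, 0, 0, -1, 0, 0, 0, 0.7, 0, 0, -1, 0, 0, 0, 0.7, 0, 0, -1, 0, 0, 0, 0.7, 0, 0.9, 0, 0, 0, 0, 0.7, 0, 0.9, 0, 0, 0, 0, 0.7, 0, 0.9, 0, 0, 0, 0, 0.7, 0, 0, 0, 0, 0, 0, 0.7, 0, 0, 0, 0, 0, 0, 0.7, 0, 0, 0, 0, 0, 0, 0.7]

```text
t: 34.08
position: [0.5208, 0.091, 0.3272]
tool_rot: [-0.001, 0.707, 0.707, -0.001]
force: [0.1, 0.4, -0.9]
finger_gap: 0.0596
finger_force: 0.0
```

```bash
python3 - <<'E'
from h import *
np.set_printoptions(precision=4,suppress=True)
s=read_state();print(s["position"],s["tool_rot"],s["t"])
c=viewer.get_calibration("wrist");im=snap("wrist","w11.png")
for n,z in dict(plate=.006,cover=.014).items():
    for o in cut_out("wrist",n)[:3]: print(n,round(o["confidence"],2),o["bbox"],rect("wrist",o["mask"],z,c))
snap("side","s11.png")
for o in place_of("side","cover")[:2]: print(np.round(o["centre"],1),round(o["confidence"],2), at_z("side",o["centre"],.006))
for o in place_of("side","probe0")[:5]: print("probe",np.round(o["centre"],1),round(o["confidence"],2), at_z("side",o["centre"],.015))
E
```

```text
[0.5208 0.091  0.3272] [-0.001   0.7071  0.7071 -0.0011] 34.0833
plate 0.64 [39.1, 37.1, 68.1, 74.3] (array([218.9919, 248.3778]), (84.08824157714844, 73.46392822265625), np.float32(-1.8681288))
plate 0.55 [201.6, 160.0, 101.3, 170.0] (array([413.0663,  89.6831]), (102.41720581054688, 220.42955017089844), np.float32(6.8648553))
cover 0.74 [198.5, 160.8, 58.0, 118.5] (array([412.1381,  89.8983]), (52.886592864990234, 162.25088500976562), np.float32(6.2006135))
cover 0.2 [380.7, 89.2, 136.8, 177.3] (array([641.7582, 178.8891]), (152.9652557373047, 216.59764099121094), np.float32(0.062967084))
[232.4 240.4] 0.81 [0.4212 0.0985 0.006 ]
[335.6 259. ] 0.75 [ 0.5926 -0.1065  0.006 ]
probe [202.3 200.7] 0.46 [0.4357 0.3213 0.015 ]
```

The cover is recentred to within 1 mm. On the timer, yaw is −7°, the grip is at (0.514, −0.348), and the mark is at timer x ≈ −0.123 with y offset 0.037, which fits the 30–40 mm tab edge. That makes the pull about 57–58 mm, inside the stated 45–70. Going there with the fingers closing along the slide.

Emit:
servo_tool:
  steps: [-0.99, -0.02, 0, 0, 0, 0, 0.41, -0.99, -0.02, 0, 0, 0, 0, 0.41, -0.99, -0.02, 0, 0, 0, 0, 0.41, -0.99, -0.02, 0, 0, 0, 0, 0.41, -0.99, -0.02, 0, 0, 0, 0, 0.41, -0.99, -0.02, 0, 0, 0, 0, 0.41, -0.99, -0.02, 0, 0, 0, 0, 0.41, -0.99, -0.02, 0, 0, 0, 0, 0.41, -0.99, -0.02, 0, 0, 0, 0, 0.41, -0.99, -0.02, 0, 0, 0, 0, 0.41, -0.99, -0.02, 0, 0, 0, 0, 0.41, 0, 0, 0, 0, 0, 0.7, 0.41, 0, 0, 0.9, 0, 0, 0.7, 0.41, 0, 0, 1, 0, 0, 0, 0.41, 0, 0, 1, 0, 0, 0, 0.41, 0, 0, 1, 0, 0, 0, 0.41, 0, 0, 0.9, 0, 0, 0, 0.41, 0, 0, 0, 0, 0, 0, 0.41, 0, 0, 0, 0, 0, 0, 0.41]

```text
t: 35.97
position: [0.5111, -0.3431, 0.1345]
tool_rot: [-0.003, 0.749, 0.663, -0.001]
force: [0.5, 0.4, 0.7]
finger_gap: 0.0352
finger_force: 0.0
```

```bash
python3 - <<'E'
from h import *
np.set_printoptions(precision=4,suppress=True)
s=read_state();print(s["position"],s["tool_rot"],s["t"],s["finger_gap"])
c=viewer.get_calibration("wrist");im=snap("wrist","w12.png")
for n,z in dict(timer=0,timer_knob=.06,timer_pointer=.03,timer_mark=.026).items():
    for o in place_of("wrist",n)[:2]: print(n,np.round(o["centre"],1),round(o["confidence"],2), at_z("wrist",o["centre"],z,c))
for o in cut_out("wrist","timer_knob")[:2]: print(o["confidence"],o["bbox"],rect("wrist",o["mask"],.06,c))
cm=np.array([.598,-.359]);print("proj grip,mark",proj("wrist",[[.514,-.348,.06],[.480,-.3075,.026]],c))
E
```

```text
[ 0.5111 -0.3431  0.1345] [-0.0028  0.7489  0.6627 -0.0005] 35.9667 0.03521998259616762
timer [387.  199.9] 0.6 [ 0.5992 -0.3574  0.    ]
timer_knob [284.  222.4] 0.6 [ 0.5123 -0.3472  0.06  ]
timer_knob [308.8 171.5] 0.35 [ 0.5324 -0.3147  0.06  ]
timer_pointer [309.2 171.6] 0.86 [ 0.5345 -0.3201  0.03  ]
timer_mark [234.  166.5] 0.48 [ 0.4794 -0.3101  0.026 ]
0.65 [298.9, 204.9, 64.4, 64.9] (array([ 522.8734, -336.7901]), (45.572059631347656, 40.232608795166016), np.float32(-6.9468865))
proj grip,mark [[286.5866 223.3026]
 [234.2101 162.9282]]
```

Emit:
servo_tool:
  steps: [-0.108, 0.02, 0, 0, 0, 0, 0.41, 0, 0, 0.7, 0, 0, 0, 0.41, 0, 0, 0.7, 0, 0, 0, 0.41, 0, 0, 0.3, 0, 0, 0, 0.41, 0, 0, 0, 0, 0, 0, 0.41, 0, 0, 0, 0, 0, 0, 0.41]

```text
t: 36.77
position: [0.5128, -0.3489, 0.0682]
tool_rot: [-0.001, 0.749, 0.663, -0.0]
force: [-0.4, 0.8, -0.6]
finger_gap: 0.0347
finger_force: 0.0
```

Emit:
servo_tool:
  steps: [0.02, -0.03, 0, 0, 0, 0, 0.41, 0, 0, 0.2, 0, 0, 0, 0.41, 0, 0, 0.2, 0, 0, 0, 0.41, 0, 0, 0.2, 0, 0, 0, 0.41, 0, 0, 0.2, 0, 0, 0, 0.41, 0, 0, 0, 0, 0, 0, 0.41]

```text
t: 37.27
position: [0.5105, -0.3468, 0.034]
tool_rot: [-0.002, 0.749, 0.663, -0.0]
force: [-0.5, -0.6, -0.9]
finger_gap: 0.0353
finger_force: 0.0
```

No contact. Closing on the grip.

Emit:
servo_tool:
  steps: [0, 0, 0, 0, 0, 0, 0.2, 0, 0, 0, 0, 0, 0, 0, 0, 0, 0, 0, 0, 0, 0, 0, 0, 0, 0, 0, 0, 0, 0, 0, 0, 0, 0, 0, 0]
  grip_force: 40

```text
t: 37.68
position: [0.5115, -0.3473, 0.0355]
tool_rot: [-0.001, 0.749, 0.663, 0.0]
force: [4.3, 1.4, -9.7]
finger_gap: 0.0232
finger_force: 41.3
```

```bash
python3 - <<'E'
from h import *
np.set_printoptions(precision=4,suppress=True)
s=read_state();print(s["position"],s["tool_rot"],s["t"],s["finger_gap"],s["force"])
c=viewer.get_calibration("wrist");snap("wrist","w13.png");snap("side","s13.png");snap("scene","c13.png")
for cam in("wrist","side","scene"):
  for n,z in dict(timer_pointer=.03,timer_mark=.026).items():
    for o in place_of(cam,n)[:2]: print(cam,n,np.round(o["centre"],1),round(o["confidence"],2), at_z(cam,o["centre"],z,c if cam=="wrist" else None))
E
```

```text
[ 0.5115 -0.3473  0.0355] [-0.0008  0.7491  0.6625  0.0001] 37.6833 0.023153979654917157 [ 4.3173  1.4357 -9.6903]
wrist timer_pointer [320.6 200.3] 0.68 [ 0.5327 -0.3204  0.03  ]
wrist timer_mark [202.3 184.8] 0.88 [ 0.4799 -0.3075  0.026 ]
side timer_pointer [378.8 317.4] 0.61 [ 0.5234 -0.3355  0.03  ]
side timer_mark [348.  322.9] 0.62 [ 0.4663 -0.3121  0.026 ]
```

Emit:
servo_tool:
  steps: [0, -0.25, 0, 0, 0, 0, 0, 0, -0.25, 0, 0, 0, 0, 0, 0, -0.25, 0, 0, 0, 0, 0, 0, -0.25, 0, 0, 0, 0, 0, 0, -0.25, 0, 0, 0, 0, 0, 0, 0, 0, 0, 0, 0, 0, 0, 0, 0, 0, 0, 0, 0]

```text
t: 38.72
position: [0.4624, -0.341, 0.0355]
tool_rot: [-0.0, 0.749, 0.662, 0.001]
force: [7.0, 2.8, -18.2]
finger_gap: 0.023
finger_force: 42.5
```

```bash
python3 - <<'E'
from h import *
np.set_printoptions(precision=4,suppress=True)
s=read_state();print(s["position"],s["tool_rot"],s["t"],s["finger_gap"],s["force"])
print("pulled",(s["position"]-[.5115,-.3473,0])[:2]@[-.9925,.122])
c=viewer.get_calibration("wrist");im=snap("wrist","w14.png");snap("side","s14.png");snap("scene","c14.png")
for cam in("wrist","side","scene"):
  for n,z in dict(timer_pointer=.03,timer_mark=.026).items():
    for o in place_of(cam,n)[:2]: print(cam,n,np.round(o["centre"],1),round(o["confidence"],2), at_z(cam,o["centre"],z,c if cam=="wrist" else None))
g=cv2.cvtColor(im,cv2.COLOR_RGB2GRAY)
np.set_printoptions(linewidth=250)
o=place_of("wrist","timer_pointer")[0]["centre"];x,y=int(o[0]),int(o[1])
print(x-36,y-36);print(g[y-36:y+30:2,x-36:x+36:2])
E
```

```text
[ 0.4624 -0.341   0.0355] [-0.0001  0.7493  0.6623  0.0008] 38.7167 0.02302663855883595 [  7.0169   2.7787 -18.1562]
pulled 0.04948390073916051
wrist timer_pointer [320.9 195.3] 0.96 [ 0.484  -0.3118  0.03  ]
wrist timer_pointer [525.2 241.7] 0.67 [ 0.5767 -0.3459  0.03  ]
wrist timer_mark [304.7 189.8] 0.75 [ 0.4772 -0.3093  0.026 ]
side timer_pointer [355.7 324.1] 0.81 [ 0.4737 -0.3259  0.03  ]
side timer_mark [299.9 182.4] 0.35 [0.7258 0.2502 0.026 ]
scene timer_pointer [175.6 302.8] 0.54 [ 0.6271 -0.3621  0.03  ]
scene timer_pointer [177.8 264.5] 0.52 [ 0.4944 -0.32    0.03  ]
scene timer_mark [224.5 251.2] 0.66 [ 0.4885 -0.1951  0.026 ]
scene timer_mark [282.2 273. ] 0.15 [ 0.6353 -0.0999  0.026 ]
284 159
[[113 113 114 ... 115 114 114]
 [114 115 115 ... 115 114 116]
 [115 116 114 ... 113 116 116]
 ...
 [104 104 104 ... 103 103 103]
 [104 103 103 ... 105 104 104]
 [103 103 103 ... 104 104 103]]
```

```bash
python3 - <<'E'
import cv2,numpy as np,sys
np.set_printoptions(linewidth=320,threshold=sys.maxsize)
g=cv2.imread("pics/w14.png",0);print("cols from 284 step 2");
for y in range(160,232,2): print(y,' '.join('%3d'%v for v in g[y,284:356:2]))
E
```

```text
cols from 284 step 2
160 114 113 113 115 116 117 118 118 118 118 117 118 117 118 118 117 117 114 114 112 111 114 116 116 114 115 114 114 111 107 108 110 112 114 114 113
162 114 114 113 116 116 118 119 170 198 196 195 116 116 117 116 116 115 114 113 111 111 112 114 115 113 114 115 114 112 109 108 110 111 113 114 114
164 115 114 113 197 229 231 233 232 230 229 228 114 115 114 116 116 113 113 112 111 111 111 112 112 114 115 114 115 113 111 111 110 112 114 116 115
166 105 103 103 170 207 210 202 190 190 187 149 108 107 107 107 107 107 106 106 105 106 105 105 105 109 110 110 110 111 111 110 109 110 112 113 116
168  86  83  85  87  87  85  84  85  78  66  70  70  72  85  86  86  84  85  86  86  86  86  86  86  86  86  87  85  85  85  84  87  85  87  86  85
170  95 182 180 181 179 180 180 180 136  40  39  40  39  87  92  93  93  91  92  91  93  92  94  93  93  93  93  92  92  92  94  90  90  90  91  91
172 103 225 225 224 224 223 223 223 171  42  41  41  41  72 102 104 103 104 101 102 103 103 103 104 103 103 103 103 103 103 103 103 102 103 104 104
174 106 228 228 227 228 228 227 228 173  75
[... 3548 characters left out ...]
 103 102 103 103 103 103 103  87  45  44  45  99 103 104 104 103 104 102 103 103 103 103 104 103 104 104 103
224 103 102 102 104 104 104 103 103 103 103 105 103 103 103 103 103  88  45  43  45 104 104 104 104 103 103 104 103 104 103 104 102 103 104 104 103
226  80  80  79  81  80  79  79  78  98 101 103 101 101 101 103 103  80  47  47  44 101 102 102 104 102 102 101 103 102 103 102 102 102 102 103 101
228  21  19  21  22  19  20  19  21  30  71 100  99 102 100 100 100  79  44  45  45 101 100 101 101 101 100 100 100 100 101 101 101 100 100 100  99
230  20  23  20  18  20  19  17  18  20  20  88 102 101 102 101 101  80  45  44  53 101 102 102 101 101 102 102 101 101 102 101 101 102 102 101 102
```

The pixel profile shows the tab centred at column 305.5 and the pointer's end at column 320.5, about 15 px apart, or roughly 6.5–7.5 mm left.

Emit:
servo_tool:
  steps: [0, -0.08, 0, 0, 0, 0, 0, 0, -0.08, 0, 0, 0, 0, 0, 0, 0, 0, 0, 0, 0, 0]

```text
t: 39.47
position: [0.4565, -0.3402, 0.0355]
tool_rot: [0.0, 0.749, 0.662, 0.001]
force: [6.5, 2.2, -19.0]
finger_gap: 0.0231
finger_force: 42.4
```

```bash
python3 - <<'E'
from h import *
s=read_state();print(s["position"],s["t"],s["finger_gap"],s["force"])
print("pulled",(s["position"]-[.5115,-.3473,0])[:2]@[-.9925,.122])
im=snap("wrist","w15.png");g=cv2.cvtColor(im,cv2.COLOR_RGB2GRAY)
for y in list(range(164,232,4)): print(y,' '.join('%3d'%v for v in g[y,300:340]))
E
```

```text
[ 0.45652425 -0.34022425  0.03553342] 39.4667 0.02307319517534811 [  6.52370303   2.19340922 -19.00761201]
pulled 0.05542667249353236
164 193 193 217 230 230 190 119 121 120 120 119 119 116 116 116 116 115 116 115 114 114 116 116 116 117 116 117 115 113 114 113 113 112 112 111 113 111 111 112 113
168  91  89  89  89  86  86  87  85  84  86  85  85  80  72  69  70  70  71  70  70  72  80  87  86  85  86  86  85  84  87  85  85  87  86  86  86  84  85  86  85
172 223 223 223 223 223 223 224 223 223 204 183 182 137  55  37  38  40  39  36  39  38  38  44  74  97 102 102 103 104 103 102 103 103 103 102 103 104 104 103 102
176 225 226 226 225 225 225 225 225 225 225 224 225 167  40  41  75  92  73  45  45  45  47  44  54  88 105 105 104 106 105 103 104 104 106 105  95  84  86  98 104
180 222 222 222 222 221 222 222 222 222 222 222 222 163  39  36  76  93  93  93  93  93  92  72  76 184 175 103 103 103 104 104 103 104 104 105  76  29  65  95 104
184 224 224 224 223 223 224 223 224 224 223 223 205 130  41  48  80  95  95  94  96  96  94  94 137 203 223 223 223 222 223 177 105 104 106 106  7
[... 1121 characters left out ...]
 106 104 105 106 106 107 107 105 107 106 106
216 105 105 105 105 106 106 104 105 106 105 106 104 104 105 105 104  96  69  43  45  46  46  46  65  93 106 105 105 103 105 105 105 105 104 105 105 104 105 105 106
220 104 104 104 104 103 103 105 104 102 103 104 103 105 105 105 103  87  58  44  46  47  47  45  75  97 104 103 104 105 103 105 104 103 104 104 104 104 104 105 104
224 104 105 104 105 104 105 104 102 105 104 104 104 103 105 104 103  88  58  44  46  45  46  46  85 105 105 105 103 104 103 103 104 103 105 105 104 103 103 104 105
228  30  51  71  93 102 101 102 102 102 100 101 102 103 100 101 102  79  48  45  45  45  47  46  83 100 102 101 101 100 101 102 101 100 101 100 100 101 100 101 102
```

The tab's top is centred at column 318.8 and the pointer at about 321, so roughly 1 mm to go. I'll close that and hold for over a second.

Emit:
servo_tool:
  steps: [0, -0.03, 0, 0, 0, 0, 0, 0, 0, 0, 0, 0, 0, 0, 0, 0, 0, 0, 0, 0, 0, 0, 0, 0, 0, 0, 0, 0, 0, 0, 0, 0, 0, 0, 0]

```text
t: 39.93
position: [0.4556, -0.3401, 0.0355]
tool_rot: [0.0, 0.749, 0.662, 0.001]
force: [7.9, 2.3, -17.7]
finger_gap: 0.0231
finger_force: 42.5
```

```bash
python3 - <<'E'
from h import *
s=read_state();print(s["position"],s["t"],s["finger_gap"],s["force"])
print("pulled",(s["position"]-[.5115,-.3473,0])[:2]@[-.9925,.122])
c=viewer.get_calibration("wrist");im=snap("wrist","w16.png");g=cv2.cvtColor(im,cv2.COLOR_RGB2GRAY)
for y in (180,184,188,192,200,204,208,216): print(y,' '.join('%3d'%v for v in g[y,306:334]))
for a,b in (((321,187),(320.7,200)),):
  for z in(.02,.026,.03): print(z,((at_z("wrist",b,z,c)-at_z("wrist",a,.026,c))[:2]@[.9925,-.122]))
snap("side","s16.png")
for n in("timer_pointer","timer_mark"):
    for cam in("wrist","side"):
        for o in place_of(cam,n)[:1]: print(cam,n,o["centre"],o["confidence"],at_z(cam,o["centre"],.026,c if cam=="wrist" else None))
E
```

```text
[ 0.45555918 -0.34011081  0.03554408] 39.9333 0.023058436243418922 [  7.93279873   2.27876487 -17.74603642]
pulled 0.056398345373863575
180 222 222 222 221 221 222 222 222 163  39  37  68  89  72  46  45  45  46  46  54  86 103 103 104 103 103 103 105
184 224 223 223 223 223 223 223 204 131  39  41  76  94  96  94  94  93  94  73  77 186 223 177 104 105 105 105 106
188 221 221 221 221 221 221 221 214 148  42  47  76  92  92  92  92  92  92  92 135 200 220 220 220 220 220 174 102
192 222 222 221 221 221 221 221 221 221 183  99  77  91  91  91  91  89  90  89 158 210 220 221 174 104 104 104 104
200 106 105 105 106 105 106 105 106 107 106 105  83  49  44  45  46  45  46  82 102 106 106 107 106 106 106 106 104
204  99 100 101 100 100 100 100 100 101 101 100  79  50  45  46  44  45  44  81 101 101 101 101 100 101 101 101 101
208 101 101 100 100 101 101 100 101 100 101 101  73  43  45  45  45  47  53  85 101 101 101 101 103 102 101 102 102
216 106 105 104 105 105 105 105 105 105 105  96  67  41  45  45  46  48  63  94 105 105 105 105 105 104 105 105 106
0.02 0.0008141165064694148
0.026 5.485166524480253e-05
0.03 -0.000451324895571592
wrist timer_pointer [317.3, 197.6] 0.69 [ 0.47570047 -0.31280763  0.026     ]
side timer_pointer [355.1, 326.1] 0.87 [ 0.47221313 -0.32641362  0.026     ]
wrist timer_mark [317.0, 189.6] 0.54 [ 0.47591917 -0.30900695  0.026     ]
```

The pointer is level with the mark to within 1 mm. Hold for 1.25 s, then open and lift clear.

Emit:
servo_tool:
  steps: [0, 0, 0, 0, 0, 0, 0, 0, 0, 0, 0, 0, 0, 0, 0, 0, 0, 0, 0, 0, 0, 0, 0, 0, 0, 0, 0, 0, 0, 0, 0, 0, 0, 0, 0, 0, 0, 0, 0, 0, 0, 0, 0, 0, 0, 0, 0, 0, 0, 0, 0, 0, 0, 0, 0, 0, 0, 0, 0, 0, 0, 0, 0, 0, 0, 0, 0, 0, 0, 0, 0, 0, 0, 0, 0, 0, 0, 0, 0, 0, 0, 0, 0, 0, 0, 0, 0, 0, 0, 0, 0, 0, 0, 0, 0, 0, 0, 0, 0, 0, 0, 0, 0, 0, 0]

```text
t: 41.48
position: [0.4555, -0.3401, 0.0355]
tool_rot: [0.0, 0.749, 0.662, 0.001]
force: [8.0, 0.8, -18.8]
finger_gap: 0.0235
finger_force: 42.5
```

Emit:
servo_tool:
  steps: [0, 0, 0, 0, 0, 0, 0.5, 0, 0, 0, 0, 0, 0, 0.5, 0, 0, -0.3, 0, 0, 0, 0.5, 0, 0, -0.6, 0, 0, 0, 0.5, 0, 0, -0.9, 0, 0, 0, 0.5, 0, 0, -1, 0, 0, 0, 0.5, 0, 0, -1, 0, 0, 0, 0.5, 0, 0, -1, 0, 0, 0, 0.5, 0, 0, -1, 0, 0, 0, 0.5, 0, 0, 0, 0, 0, 0, 0.5, 0, 0, 0, 0, 0, 0, 0.5, 0, 0, 0, 0, 0, 0, 0.5, 0, 0, 0, 0, 0, 0, 0.5, 0, 0, 0, 0, 0, 0, 0.5, 0, 0, 0, 0, 0, 0, 0.5, 0, 0, 0, 0, 0, 0, 0.5, 0, 0, 0, 0, 0, 0, 0.5, 0, 0, 0, 0, 0, 0, 0.5, 0, 0, 0, 0, 0, 0, 0.5, 0, 0, 0, 0, 0, 0, 0.5]

```text
t: 43.15
position: [0.4548, -0.341, 0.2683]
tool_rot: [-0.0, 0.749, 0.663, -0.0]
force: [-0.2, 0.7, -0.6]
finger_gap: 0.0426
finger_force: 0.0
```

Emit:
servo_tool:
  steps: [0, 0, 0, 0, 0, 0, 0.5, 0, 0, 0, 0, 0, 0, 0.5, 0, 0, 0, 0, 0, 0, 0.5, 0, 0, 0, 0, 0, 0, 0.5, 0, 0, 0, 0, 0, 0, 0.5, 0, 0, 0, 0, 0, 0, 0.5, 0, 0, 0, 0, 0, 0, 0.5, 0, 0, 0, 0, 0, 0, 0.5, 0, 0, 0, 0, 0, 0, 0.5, 0, 0, 0, 0, 0, 0, 0.5, 0, 0, 0, 0, 0, 0, 0.5, 0, 0, 0, 0, 0, 0, 0.5, 0, 0, 0, 0, 0, 0, 0.5, 0, 0, 0, 0, 0, 0, 0.5, 0, 0, 0, 0, 0, 0, 0.5, 0, 0, 0, 0, 0, 0, 0.5, 0, 0, 0, 0, 0, 0, 0.5, 0, 0, 0, 0, 0, 0, 0.5]

```text
t: 44.65
position: [0.4548, -0.341, 0.2684]
tool_rot: [-0.0, 0.749, 0.663, -0.0]
force: [0.4, 0.6, 0.4]
finger_gap: 0.0426
finger_force: 0.0
```

```bash
python3 - <<'E'
from h import *
np.set_printoptions(precision=4,suppress=True)
s=read_state();print(s["position"],s["t"],s["finger_gap"],s["force"])
c=viewer.get_calibration("wrist");snap("wrist","w17.png");sd=snap("side","s17.png");sc=snap("scene","c17.png")
for n,z in dict(timer_knob=.06,timer_pointer=.03,timer_mark=.026).items():
    for cam in("wrist","side"):
        for o in place_of(cam,n)[:2]: print(cam,n,np.round(o["centre"],1),round(o["confidence"],2),at_z(cam,o["centre"],z,c if cam=="wrist" else None))
for cam in("side","scene"):
    for n,z in(("cover",.014),("plate",.006)):
        for o in cut_out(cam,n)[:2]: print(cam,n,round(o["confidence"],2),np.round(o["bbox"],0),rect(cam,o["mask"],z,viewer.get_calibration(cam)))
for n in("jar","stopper","beaker","dish","flask"):
    for o in place_of("side",n)[:1]: print(n,np.round(o["centre"],1),round(o["confidence"],2))
# change between s11 (cover recentred, electrodes home) and now in region of block/plate
a=cv2.imread("pics/s11.png")[:,:,::-1].astype(int);d=np.abs(a-sd).max(2)
for nm,(x0,x1,y0,y1) in dict(plate=(185,280,210,275),heads=(255,310,145,200),jar=(255,325,260,305)).items(): print(nm,(d[y0:y1,x0:x1]>40).sum())
E
```

```text
[ 0.4548 -0.341   0.2684] 44.65 0.04260797873822334 [0.3637 0.5623 0.4261]
wrist timer_knob [337.9 179.1] 0.64 [ 0.5149 -0.3487  0.06  ]
wrist timer_knob [349.1 145.3] 0.58 [ 0.529 -0.315  0.06 ]
side timer_knob [380.5 317.2] 0.69 [ 0.5019 -0.3605  0.06  ]
side timer_knob [383.3 311.5] 0.67 [ 0.5169 -0.3514  0.06  ]
wrist timer_pointer [348.7 146.3] 0.63 [ 0.5342 -0.3196  0.03  ]
side timer_pointer [379.5 316.8] 0.67 [ 0.5257 -0.3349  0.03  ]
side timer_pointer [379.5 309.8] 0.52 [ 0.5394 -0.3194  0.03  ]
wrist timer_mark [297.7 144.8] 0.48 [ 0.4781 -0.3113  0.026 ]
side timer_mark [352.5 322.4] 0.6 [ 0.4745 -0.3157  0.026 ]
side cover 0.67 [234. 240.  50.  38.] (array([410.3198,  86.1997]), (67.05313873291016, 167.13833618164062), np.float32(2.1547532))
side cover 0.4 [309. 291.  12.  20.] (array([ 461.2173, -183.7934]), (53.29959487915039, 26.03476905822754), np.float32(-32.40565))
side plate 0.84 [234. 247.  77.  52.] (array([410.5939,  85.8232]), (100.67731475830078, 222.2660369873047), np.float32(7.44503))
side plate 0.56 [138. 234.  36.  34.] (array([217.8613, 277.2141]), (160.64720153808594, 69.94483184814453), np.float32(-3.4492903))
scene cover 0.74 [306. 214.  53.  22.] (array([401.9052,  88.7402]), (84.58126068115234, 163.71495056152344), np.float32(9.064236))
scene plate 0.88 [307. 216.  72.  27.] (array([421.1887, 154.6162]), (88.87971496582031, 156.2342529296875), np.float32(53.068867))
scene plate 0.69 [304. 321.  42.  31.] (array([ 778.5246, -120.4711]), (87.06072998046875, 85.87430572509766), np.float32(-26.510963))
jar [272.8 293.3] 0.9
stopper [309.4 294.4] 0.57
beaker [354.7 208. ] 0.6
dish [405.4 245.4] 0.9
flask [201.6 201.2] 0.65
plate 1717
heads 90
jar 103
```

The slide is home, the cover is centred on the plate, and nothing else has moved. Handing in.

```bash
python3 -c "
from station import r;print(r.sign_off())"
```

```text
the job is handed in; nothing more can be done
None
```

The job is handed in at about 45 s of robot time: the cover lies centred on the large plate (it was knocked aside once and re-laid), all three electrodes are home, and the timer slide was pulled level with its mark (within about 1 mm), held over a second, and has run home.

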